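# Change the tube carriers on the sedimentation stand and set its tilt

### The arm

A 6-joint arm with a two-finger parallel gripper is mounted at the origin on a cart in front of the work surface, level with it; the furniture and walls round the work are solid. World frame = base frame: x ahead of the robot, y to its left, z up, the work surface at z = 0. Lengths are in m, angles in degrees, forces in N, time in s.
With the tool pointing down it reaches from about 0.4 to 0.825 m from the base axis. Payload 7 kg.
Tool frame: the origin (TCP) lies at the centre of the arm's flange, where the gripper is bolted on; the fingertips stand 178 mm ahead of it and the grasp point (between the pads) lies 159 mm ahead of it (r.tips_ahead is the z of the fingertips in the tool frame, in m); z points along the fingers, y is the line along which they close (so a half turn about z gives the same grasp; the last joint's range is limited). The gripper opens to 88 mm and grips with 3 to 60 N. Pads are 19 mm wide; open, the fingers measure 130 mm over their backs; the gripper's body (78 mm by 193 mm) begins 47 mm behind the grasp point.
Start: joints at [-60.04, 20.546, 0.682, 0, -70.136, -16.507], TCP at [0.157, -0.656, 0.405] pointing down, gripper open.
Joint ranges: [-176.03, 176.03], [-82.01, 121.73], [-58.28, 71.71], [-173.87, 95.51], [-174.79, -0.11], [-173.66, 173.66]. Speed limits (degrees/s): [136.94, 136.94, 172.46, 180, 180, 180].

### API

Orientations are given as [roll, pitch, yaw] about the fixed x, y, z axes, in that order (R = Rz(yaw) Ry(pitch) Rx(roll)).
In Python, from plant import r gives the robot as it stands. The module is installed in compiled form; this text tells all that it offers.
- The arm moves only by the shell command python3 -m pendant 'ROWS' [FORCE]. ROWS is JSON, a list that holds one entry, the list of rows, each a list of 7 numbers: the shift along the tool's x, y, z in m, then the turn, a rotation vector about the tool's x, y, z in degrees, then the gripper command: -1 is shut, 1 is fully open, values between are in proportion. A call has 1 to 5 rows; each row is the pose to reach, as a shift and turn from the pose commanded when the call began, along the tool's axes at that moment; what a row does not reach only later rows make up. A row lasts 1/10 s, in which the tool goes at most 50 mm and 8.59 degrees, less where a joint would pass 70% of its speed; a pose out of reach is approached as far as the arm can. A call with a gripper value outside its range is refused whole. The fingers move at their own pace and stop on an object; FORCE is the grip in N (left out, the last holds). Time passes only in rows, so rows that repeat a pose let the fingers close. It gives the time, the measured TCP pose, the force, the opening and the grip force at its end, in the units of the state.
- r.get_state(): the state, without advancing time (a new reading comes with each control period).
- r.capture(name): name is "side" or "top" or "wrist"; returns the picture (480x640x3 uint8, red, green, blue); there is no depth.
- r.camera_params(name): a dict with "fx", "fy", "cx", "cy" (pixels), "dist_coeffs" ([k1, k2, p1, p2, k3] as OpenCV has them; the pictures are not rectified), "R" (3x3) and "t" (3): a world point X has camera coordinates R X + t. Camera axes: x right, y down, z forward; pixel columns grow to the right and rows downward; lengths in m; the calibration is good to about 2 mm. A picture is of the moment at which its call begins: read the wrist's pose just before it. camera_params takes no time and is no camera call; for the wrist camera it gives the pose at the moment of the call.
- r.close_job(): hands the job in; it is judged then, once.
The state is a dict: "time_s": time; "joints": joint angles; "qd": joint speeds; "joint_torque": joint torques, N m; "tcp_pos": TCP position; "eef_rot": TCP orientation; "contact_force": force on the tool from outside, world axes, zero at the start; "moment": the same for the moment, N m; "gripper_width": finger opening in m; "gripper_force": force on a finger pad.
Only numpy, scipy, OpenCV 4.12 (cv2) and the standard library are available. Lean on these libraries where they do the work, as an engineer would, in place of code of your own. Each camera call takes 0.05 s, during which the arm holds its last target. There are 200 camera calls.

### The job

The finished tube carriers are still riveted to the sedimentation stand: pull their plunger rivets up, lift them off and stand them in the steel tray. Then, with the stand's table level, set each waiting carrier from the desk on a station of its own and push its plunger rivet fully home; last, raise the table by its side handle until the pointer reads 30 degrees. Do not knock over the cups or the dropper bottle.

Things in the scene. Friction and masses are not known exactly. Their poses are not given: they have to be found in the camera images.
- table (a joint): tilt of the stand's aluminium table, rad: 0 level (the start, a stop) to 0.8. Grows as the left, handle side (the stand's +y) rises, about an axis along the stand's x, 100 mm over the desk. Stiff, stays where left; 6 to 7 N at the handle move it. On the stand's front a pointer fixed to the table hangs over fixed marks: 0 straight down, then every 5 degrees to the left, long ones at 0, 15, 30, 45.
- handle (a point): middle of the round steel handle bar (10 mm thick, 200 mm long along the stand's x) fixed to the table 110 mm left of the hinge axis, level with the axis while the table is level; free all round, 50 mm from the carriers' ends. Axes as the table's.
- stand: fixed sedimentation stand for sealed tubes: grey base 262 x 176 mm, white cheeks at both ends (x = +-121 mm, 116 mm high), the table between them, its hinge axis right above the stand's x axis. Origin: centre of the base's underside on the desk; x away from the robot (yaw varies), y left, z up.
- station0 (a point): station 0: centre of a 19 mm square hole in the table's top face, 104 mm over the desk when level, 60 mm before the stand's middle along x. Axes as the table's (z out of the plate). Plate 6 mm thick, 92 mm wide in y; a carrier straddles it with its long axis along this y, either way round, its deck flat on the plate: its origin 24 mm below this point.
- station1 (a point): station 1: centre of a 19 mm square hole in the table's top face, 104 mm over the desk when level, at the stand's middle along x. Axes as the table's (z out of the plate). Plate 6 mm thick, 92 mm wide in y; a carrier straddles it with its long axis along this y, either way round, its deck flat on the plate: its origin 24 mm below this point.
- station2 (a point): station 2: centre of a 19 mm square hole in the table's top face, 104 mm over the desk when level, 60 mm beyond the stand's middle along x. Axes as the table's (z out of the plate). Plate 6 mm thick, 92 mm wide in y; a carrier straddles it with its long axis along this y, either way round, its deck flat on the plate: its origin 24 mm below this point.
- old0: Finished carrier, locked on station 0 at the start, or absent (None); 1 or 2 of old0..2 are there. A tube carrier: white bridge 52 (x) x 116 (y) mm on two feet 24 mm high, their inner faces 98 mm apart, with two capped tubes (tops at z = 50 mm) lying along y and the plunger rivet between them. Origin: middle of the feet's underside, z up. 0.14 to 0.23 kg.
- old0_plunger (a joint): rivet plunger of old0, m: 0 raised, 0.009 home (home at the start). Knob 14 (x) x 30 (y) x 15 mm, underside at z = 61 mm raised, 52 home. Slides along z at 7 to 12 N, stays where left, cannot come out: the carrier can be carried by it. The shank (14 mm square, under the deck from z = 24 to 8) spreads below the plate as the plunger goes home; pulled up it frees the carrier.
- old1: Finished carrier, locked on station 1 at the start, or absent (None); 1 or 2 of old0..2 are there. A tube carrier: white bridge 52 (x) x 116 (y) mm on two feet 24 mm high, their inner faces 98 mm apart, with two capped tubes (tops at z = 50 mm) lying along y and the plunger rivet between them. Origin: middle of the feet's underside, z up. 0.14 to 0.23 kg.
- old1_plunger (a joint): rivet plunger of old1, m: 0 raised, 0.009 home (home at the start). Knob 14 (x) x 30 (y) x 15 mm, underside at z = 61 mm raised, 52 home. Slides along z at 7 to 12 N, stays where left, cannot come out: the carrier can be carried by it. The shank (14 mm square, under the deck from z = 24 to 8) spreads below the plate as the plunger goes home; pulled up it frees the carrier.
- old2: Finished carrier, locked on station 2 at the start, or absent (None); 1 or 2 of old0..2 are there. A tube carrier: white bridge 52 (x) x 116 (y) mm on two feet 24 mm high, their inner faces 98 mm apart, with two capped tubes (tops at z = 50 mm) lying along y and the plunger rivet between them. Origin: middle of the feet's underside, z up. 0.14 to 0.23 kg.
- old2_plunger (a joint): rivet plunger of old2, m: 0 raised, 0.009 home (home at the start). Knob 14 (x) x 30 (y) x 15 mm, underside at z = 61 mm raised, 52 home. Slides along z at 7 to 12 N, stays where left, cannot come out: the carrier can be carried by it. The shank (14 mm square, under the deck from z = 24 to 8) spreads below the plate as the plunger goes home; pulled up it frees the carrier.
- new0: Waiting carrier, on the desk left of the stand at the start, or absent (None); 2 or 3 of new0..2 are there. A tube carrier: white bridge 52 (x) x 116 (y) mm on two feet 24 mm high, their inner faces 98 mm apart, with two capped tubes (tops at z = 50 mm) lying along y and the plunger rivet between them. Origin: middle of the feet's underside, z up. 0.14 to 0.23 kg.
- new0_plunger (a joint): rivet plunger of new0, m: 0 raised, 0.009 home (raised at the start). Knob 14 (x) x 30 (y) x 15 mm, underside at z = 61 mm raised, 52 home. Slides along z at 7 to 12 N, stays where left, cannot come out: the carrier can be carried by it. The shank (14 mm square, under the deck from z = 24 to 8) spreads below the plate as the plunger goes home; pulled up it frees the carrier.
- new1: Waiting carrier, on the desk left of the stand at the start, or absent (None); 2 or 3 of new0..2 are there. A tube carrier: white bridge 52 (x) x 116 (y) mm on two feet 24 mm high, their inner faces 98 mm apart, with two capped tubes (tops at z = 50 mm) lying along y and the plunger rivet between them. Origin: middle of the feet's underside, z up. 0.14 to 0.23 kg.
- new1_plunger (a joint): rivet plunger of new1, m: 0 raised, 0.009 home (raised at the start). Knob 14 (x) x 30 (y) x 15 mm, underside at z = 61 mm raised, 52 home. Slides along z at 7 to 12 N, stays where left, cannot come out: the carrier can be carried by it. The shank (14 mm square, under the deck from z = 24 to 8) spreads below the plate as the plunger goes home; pulled up it frees the carrier.
- new2: Waiting carrier, on the desk left of the stand at the start, or absent (None); 2 or 3 of new0..2 are there. A tube carrier: white bridge 52 (x) x 116 (y) mm on two feet 24 mm high, their inner faces 98 mm apart, with two capped tubes (tops at z = 50 mm) lying along y and the plunger rivet between them. Origin: middle of the feet's underside, z up. 0.14 to 0.23 kg.
- new2_plunger (a joint): rivet plunger of new2, m: 0 raised, 0.009 home (raised at the start). Knob 14 (x) x 30 (y) x 15 mm, underside at z = 61 mm raised, 52 home. Slides along z at 7 to 12 N, stays where left, cannot come out: the carrier can be carried by it. The shank (14 mm square, under the deck from z = 24 to 8) spreads below the plate as the plunger goes home; pulled up it frees the carrier.
- tray: loose steel tray 170 (x) x 180 (y) x 24 mm, wall 3 mm, on the desk right of the stand. Origin: centre of its underside; z up. Two carriers fit side by side with their tubes along the tray's x, 42 mm to either side of its middle in y.
- dropper_bottle: amber dropper bottle, 36 x 81 mm, a bystander. Origin: centre of its underside, z up.
- cup_a: sample cup with screw cap, 62 x 69 mm, a bystander at the back. Origin: centre of its underside, z up.
- cup_b: sample cup with screw cap, 62 x 69 mm, a bystander behind the stand. Origin: centre of its underside, z up.

How it is judged:
By the outcome, as a careful person would: the job done as asked, in the order asked, and still so for the second after the job is handed in, with the robot touching nothing.
Of old0, old1, old2 only 1 to 2 are there at a start; the rules pass over those that are not, and their reading is None.
Of new0, new1, new2 only 2 to 3 are there at a start; the rules pass over those that are not, and their reading is None.
At some moment in a run one of tray, new0, new1, new2 may be knocked a few centimetres aside while the robot is not near it.
Once in a run the grip may slacken for a moment while it holds something.
It also fails if it takes over 210 s, if anything falls off the work surface, if the arm or the gripper's body presses on something with over 40 N, if the wrist force passes 120 N, or if a joint passes its speed limit or range.

## Working session

There is one attempt and no reset: what is moved stays moved. The work goes in short steps, Python scripts to look and compute and a shell command to move; the robot and the scene stay as the last step left them, time stands still between calls to the robot, and variables do not carry over. Pictures are saved under pics/ and viewed, at most 14 in all, crops included, and the job is handed in when it is done.

```bash
mkdir -p pics; python3 - <<'E'
from plant import r
import cv2,numpy as np
s=r.get_state(); print(s['time_s'],s['tcp_pos'],s['eef_rot'],s['gripper_width'])
for n in ('top','side','wrist'):
    p=r.camera_params(n); print(n,{k:np.round(v,4).tolist() for k,v in p.items()})
    cv2.imwrite(f'pics/{n}0.png',r.capture(n)[:,:,::-1])
E
```

```text
0.0 [ 0.15699816 -0.65628564  0.40371732] [ 1.79904709e+02 -8.24090935e-03 -1.66553036e+02] 0.08757747599364259
top {'fx': 451.1449, 'fy': 451.1449, 'cx': 320.8889, 'cy': 240.802, 'dist_coeffs': [-0.0527, 0.0, 0.0, 0.0, 0.0], 'R': [[-0.1581, -0.9874, -0.0034], [-0.9659, 0.1553, -0.207], [0.2049, -0.0294, -0.9783]], 't': [0.1193, 0.6186, 0.9624]}
side {'fx': 463.7636, 'fy': 463.7636, 'cx': 327.7982, 'cy': 237.0496, 'dist_coeffs': [-0.0422, 0.0, 0.0, 0.0, 0.0], 'R': [[-0.9999, 0.0063, 0.0082], [-0.0053, 0.3645, -0.9312], [-0.0089, -0.9312, -0.3644]], 't': [0.5972, 0.1123, 1.326]}
wrist {'fx': 391.0773, 'fy': 391.0773, 'cx': 319.8789, 'cy': 242.1213, 'dist_coeffs': [-0.0533, 0.0, 0.0, 0.0, 0.0], 'R': [[-0.233, 0.9725, 0.0024], [0.9334, 0.2229, 0.2813], [0.273, 0.0678, -0.9596]], 't': [0.6738, -0.0352, 0.3912]}
```

View pics/top0.png

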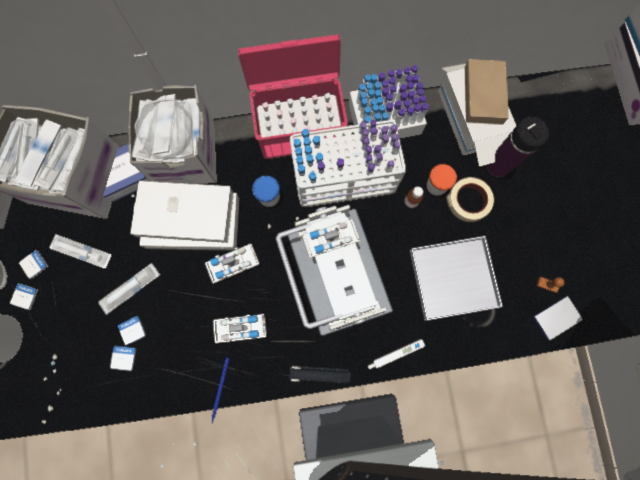

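View pics/side0.png

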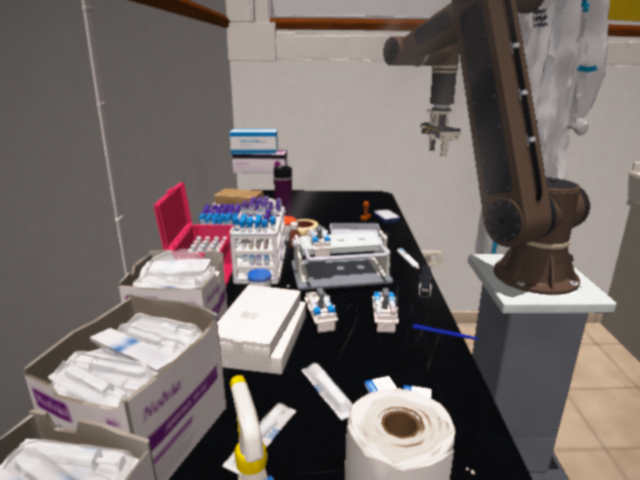

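The top view shows one old carrier on the far station (330,235), two waiting carriers at about (232,263) and (240,328), the tray at (456,277), the bottle at (414,197) and a cup at (266,190).

```bash
cat > h.py <<'E'
from plant import r
import cv2,numpy as np
from scipy.spatial.transform import Rotation as Ro
def cam(n):
    p=r.camera_params(n); K=np.array([[p['fx'],0,p['cx']],[0,p['fy'],p['cy']],[0,0,1.]])
    return K,np.array(p['dist_coeffs']),np.array(p['R']),np.array(p['t'])
def ray(c,uv,z):
    K,d,R,t=c
    q=cv2.undistortPoints(np.array(uv,float).reshape(-1,1,2),K,d).reshape(-1,2)
    D=np.c_[q,np.ones(len(q))]@R; o=-R.T@t
    z=np.broadcast_to(z,len(q))
    return o+D*((z-o[2])/D[:,2])[:,None]
def proj(c,X):
    K,d,R,t=c
    return cv2.projectPoints(np.array(X,float).reshape(-1,3),cv2.Rodrigues(R)[0],t,K,d)[0].reshape(-1,2)
def snap(n,name=None):
    c=cam(n); im=r.capture(n)[:,:,::-1].copy()
    if name: cv2.imwrite(f'pics/{name}.png',im)
    return c,im
def go(pos,yaw,tip=None):
    "print tool-frame shift and turn from measured pose to TCP pos, tool down, yaw deg (mod 180)"
    s=r.get_state(); A=Ro.from_euler('xyz',s['eef_rot'],degrees=True)
    cy=s['eef_rot'][2]; yaw=cy+(yaw-cy+90)%180-90
    B=Ro.from_euler('xyz',[180,0,yaw],degrees=True)
    print('t',round(s['time_s'],2),'tcp',np.round(s['tcp_pos'],4),'rot',np.round(s['eef_rot'],2),'w',round(s['gripper_width'],4),'F',np.round(s['contact_force'],1),
     '\n shift',np.round(A.inv().apply(np.array(pos)-s['tcp_pos']),4),'turn',np.round((A.inv()*B).as_rotvec(degrees=True),2))
E
python3 - <<'E'
from h import *
c=cam('top')
for n,uv,z in [('old',(330,236),.13),('new_a',(232,263),.05),('new_b',(240,328),.05),('tray',(456,277),0.01),('st1',(341,263),.104),('st0',(349,290),.104),('bottle',(414,197),.05),('cupred',(443,179),.05),('cupblue',(266,190),.05)]:
    print(n,ray(c,uv,z).round(3))
im=cv2.imread('pics/top0.png')[180:360,170:510]; cv2.imwrite('pics/c1.png',cv2.resize(im,None,fx=2.35,fy=2.35,interpolation=cv2.INTER_CUBIC))
E
```

```text
old [[0.623 0.001 0.13 ]]
new_a [[0.614 0.229 0.05 ]]
new_b [[0.465 0.229 0.05 ]]
tray [[ 0.504 -0.284  0.01 ]]
st1 [[ 0.566 -0.014  0.104]]
st0 [[ 0.506 -0.021  0.104]]
bottle [[ 0.702 -0.215  0.05 ]]
cupred [[ 0.736 -0.293  0.05 ]]
cupblue [[0.775 0.128 0.05 ]]
```

View pics/c1.png

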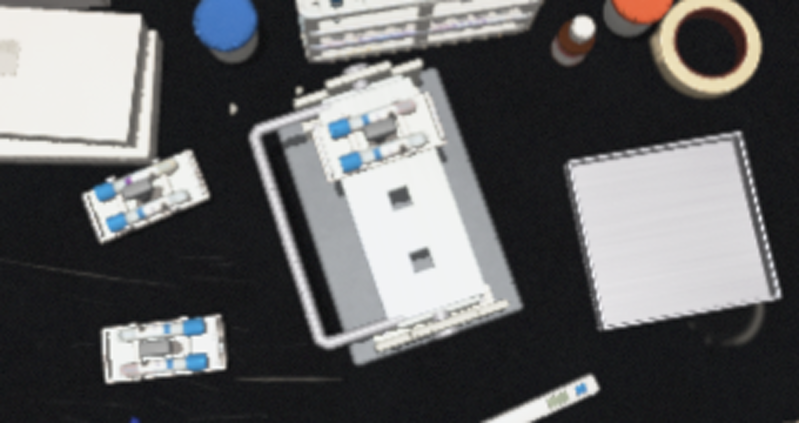

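```bash

python3 -m pendant '[[[-0.035,0.033,-0.003,0,0,0,1],[-0.07,0.066,-0.006,0,0,0,1],[-0.105,0.1,-0.01,0,0,0,1],[-0.14,0.133,-0.012,0,0,0,1]]]' >/dev/null
python3 -m pendant '[[[-0.035,0.033,-0.003,0,0,0,1],[-0.07,0.066,-0.006,0,0,0,1],[-0.105,0.1,-0.01,0,0,0,1],[-0.14,0.133,-0.012,0,0,0,1]]]' >/dev/null
python3 -m pendant '[[[-0.035,0.033,-0.003,0,0,0,1],[-0.07,0.066,-0.006,0,0,0,1],[-0.105,0.1,-0.01,0,0,0,1],[-0.14,0.133,-0.012,0,0,0,1]]]' >/dev/null
python3 -m pendant '[[[-0.035,0.033,-0.003,0,0,0,1],[-0.07,0.066,-0.006,0,0,0,1],[-0.105,0.1,-0.01,0,0,0,1],[-0.14,0.133,-0.012,0,0,0,1]]]' >/dev/null
python3 -m pendant '[[[0,0,0,0,0,-8.5,1],[0,0,0,0,0,-17,1],[0,0,0,0,0,-25.5,1],[0,0,0,0,0,-34,1],[0,0,0,0,0,-42.5,1]]]'
python3 -m pendant '[[[0,0,0,0,0,-8.5,1],[0,0,0,0,0,-17,1],[0,0,0,0,0,-25.5,1],[0,0,0,0,0,-34,1],[0,0,0,0,0,-42.5,1]]]'
python3 -m pendant '[[[0,0,0,0,0,0,1],[0,0,0,0,0,0,1]]]'
python3 - <<'E'
from h import *
go([.575,-.01,.45],100)
snap('wrist','w1')
E
```

```text
time_s: 2.25
tcp_pos: [0.5778, -0.0087, 0.4523]
eef_rot: [180.0, -0.0, -123.7]
contact_force: [-0.6, -0.2, -0.0]
gripper_width: 0.0877
gripper_force: 0.0
time_s: 2.75
tcp_pos: [0.5778, -0.0088, 0.4524]
eef_rot: [180.0, 0.0, -81.2]
contact_force: [-0.3, -0.1, 0.2]
gripper_width: 0.0876
gripper_force: 0.0
time_s: 2.95
tcp_pos: [0.5778, -0.0088, 0.4525]
eef_rot: [180.0, 0.0, -81.8]
contact_force: [0.8, 0.4, 1.1]
gripper_width: 0.0882
gripper_force: 0.0
t 2.95 tcp [ 0.5778 -0.0088  0.4525] rot [179.98   0.   -81.8 ] w 0.0882 F [0.8 0.4 1.1] 
 shift [0.0008 0.003  0.0025] turn [ 0.02  0.   -1.8 ]
```

View pics/w1.png

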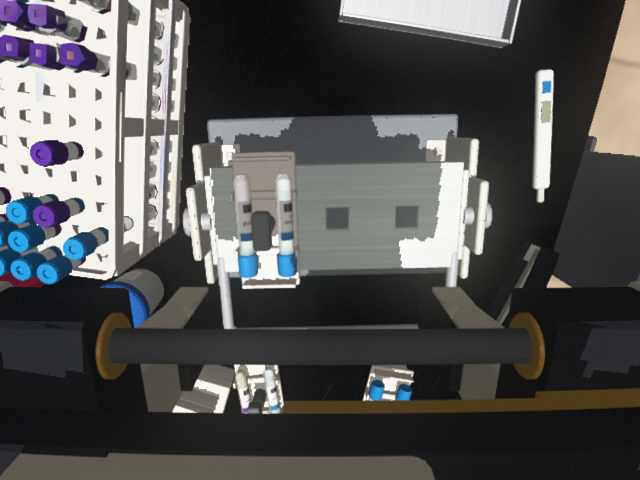

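The wrist view shows the old carrier on station 2 with its dark knob at (262,230), and free holes at (337,218) and (407,217). Measuring these now.

```bash
cat >> h.py <<'E'
def blob(im,box,thr):
    "centroid, minAreaRect of largest dark blob in box (u0,v0,u1,v1)"
    u0,v0,u1,v1=box; g=cv2.cvtColor(im[v0:v1,u0:u1],cv2.COLOR_BGR2GRAY)
    m=(g<thr).astype(np.uint8); cs,_=cv2.findContours(m,0,cv2.CHAIN_APPROX_NONE)
    k=max(cs,key=cv2.contourArea); M=cv2.moments(k)
    return np.array([M['m10']/M['m00']+u0,M['m01']/M['m00']+v0]),cv2.minAreaRect(k),M['m00']
E
python3 - <<'E'
from h import *
c=cam('wrist'); im=cv2.imread('pics/w1.png')
h1=blob(im,(318,200,358,236),75);h0=blob(im,(388,200,428,236),75);k=blob(im,(250,205,276,256),50)
print(h1,h0,k)
S1,S0=ray(c,[h1[0],h0[0]],.104); K=ray(c,[k[0]],.146)[0]
print(S1,S0,np.linalg.norm(S1-S0)); d=S1-S0; psi=np.degrees(np.arctan2(d[1],d[0])); print('psi',psi,'K',K,'S2',2*S1-S0)
K2=np.array(ray(c,[(201,150),(485,155)],.116)); print(K2)
go([*K[:2],.36],90+psi)
cv2.imwrite('pics/c2.png',cv2.resize(im[110:310,180:500],None,fx=2.5,fy=2.5,interpolation=cv2.INTER_CUBIC))
E
```

```text
Traceback (most recent call last):
  File "h.py", line 31, in blob
    k=max(cs,key=cv2.contourArea); M=cv2.moments(k)
ValueError: max() iterable argument is empty
```

```bash
python3 - <<'E'
from h import *
c=cam('wrist'); im=cv2.imread('pics/w1.png')
g=cv2.cvtColor(im,cv2.COLOR_BGR2GRAY); print(g[217,318:358:2],g[217,390:426:2],g[230,244:282:2])
h1=blob(im,(318,200,358,236),92);h0=blob(im,(388,200,428,236),92);k=blob(im,(250,205,276,256),62)
print(h1,h0,k)
S1,S0=ray(c,[h1[0],h0[0]],.104); K=ray(c,[k[0]],.146)[0]
print(S1,S0,np.linalg.norm(S1-S0)); d=S1-S0; psi=np.degrees(np.arctan2(d[1],d[0])); print('psi',psi,'K',K,'S2',2*S1-S0)
go([*K[:2],.36],90+psi)
cv2.imwrite('pics/c2.png',cv2.resize(im[110:310,180:500],None,fx=2.5,fy=2.5,interpolation=cv2.INTER_CUBIC))
E
```

```text
[131 132 133 131  96  79  80  80  80  80  81  80  81  82  80 106 128 131
 134 131] [137 138 134  91  85  89  90  90  91  91  92  91  95  96 127 145 145 143] [159 158 152 141  79  82  82  81  83  82  81  80  72  65  87 143 145 167
 179]Traceback (most recent call last):
  File "<stdin>", line 4, in <module>
  File "h.py", line 32, in blob
    return np.array([M['m10']/M['m00']+u0,M['m01']/M['m00']+v0]),cv2.minAreaRect(k),M['m00']
                     ~~~~~~~~^~~~~~~~~
ZeroDivisionError: float division by zero
```

```bash
python3 - <<'E'
from h import *
c=cam('wrist'); im=cv2.imread('pics/w1.png')
h1=blob(im,(318,200,358,236),110);h0=blob(im,(388,200,428,236),113);k=blob(im,(248,205,278,256),100)
print(h1,h0,k)
S1,S0=ray(c,[h1[0],h0[0]],.104); K=ray(c,[k[0]],.146)[0]
print(S1,S0,np.linalg.norm(S1-S0)); d=S1-S0; psi=np.degrees(np.arctan2(d[1],d[0])); print('psi',psi,'K',K,'S2',2*S1-S0)
go([*K[:2],.36],90+psi)
cv2.imwrite('pics/c2.png',cv2.resize(im[110:310,180:500],None,fx=2.5,fy=2.5,interpolation=cv2.INTER_CUBIC))
E
```

```text
(array([336.83759733, 217.73934001]), ((19.0, 18.0), (22.0, 22.0), 90.0), 449.5) (array([406.07932786, 216.2289957 ]), ((18.0, 16.5), (21.0, 22.0), 90.0), 426.5) (array([261.42152962, 229.69783378]), ((12.870000839233398, 25.40999984741211), (24.465896606445312, 40.163665771484375), 8.130102157592773), 754.0)
[ 0.5635545  -0.01212578  0.104     ] [ 0.50476963 -0.02205119  0.104     ] 0.05961690082047042
psi 9.5836045499374 K [ 0.62177075 -0.00394461  0.146     ] S2 [ 0.62233937 -0.00220036  0.104     ]
t 3.0 tcp [ 0.5778 -0.0088  0.4525] rot [179.98   0.   -81.79] w 0.0874 F [-0.3  0.6  0.1] 
 shift [ 0.0015 -0.0442  0.0925] turn [ 0.02  0.   -1.37]
```

View pics/c2.png

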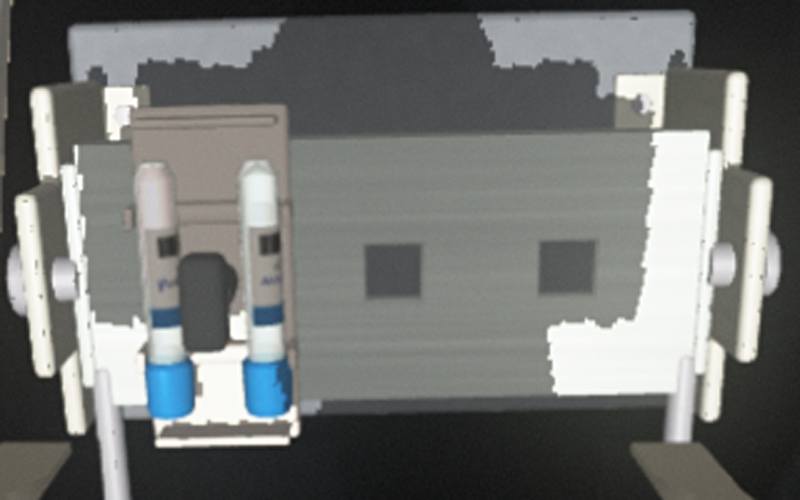

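```bash

python3 -m pendant '[[[0.001,-0.044,0.03,0,0,-1.2,0],[0.001,-0.044,0.07,0,0,-1.2,0],[0.001,-0.044,0.1,0,0,-1.2,0],[0.001,-0.044,0.125,0,0,-1.2,0],[0.001,-0.044,0.125,0,0,-1.2,0]]]' >/dev/null
python3 -m pendant '[[[0,0,0.005,0,0,0,0],[0,0,0.01,0,0,0,0],[0,0,0.0145,0,0,0,0],[0,0,0.0145,0,0,0,0]]]'
python3 -m pendant '[[[0,0,0,0,0,0,-1],[0,0,0,0,0,0,-1],[0,0,0,0,0,0,-1],[0,0,0,0,0,0,-1],[0,0,0,0,0,0,-1]]]' 40
python3 -m pendant '[[[0,0,-0.002,0,0,0,-1],[0,0,-0.004,0,0,0,-1],[0,0,-0.006,0,0,0,-1],[0,0,-0.007,0,0,0,-1],[0,0,-0.008,0,0,0,-1]]]' 40
```

```text
time_s: 3.9
tcp_pos: [0.6215, -0.0033, 0.3134]
eef_rot: [-180.0, 0.0, -80.4]
contact_force: [0.6, -0.3, 0.4]
gripper_width: 0.0434
gripper_force: 0.0
time_s: 4.4
tcp_pos: [0.6217, -0.0033, 0.3134]
eef_rot: [-180.0, -0.0, -80.3]
contact_force: [0.7, 0.8, 0.1]
gripper_width: 0.0133
gripper_force: 40.0
time_s: 4.9
tcp_pos: [0.6213, -0.0042, 0.32]
eef_rot: [179.9, -0.1, -80.4]
contact_force: [3.1, -5.5, -11.7]
gripper_width: 0.0135
gripper_force: 40.0
```

```bash

python3 -m pendant '[[[0,0,-0.002,0,0,0,-1],[0,0,-0.003,0,0,0,-1],[0,0,-0.005,0,0,0,-1],[0,0,-0.008,0,0,0,-1],[0,0,-0.012,0,0,0,-1]]]' 40
python3 -m pendant '[[[0,0,-0.01,0,0,0,-1],[0,0,-0.025,0,0,0,-1],[0,0,-0.05,0,0,0,-1],[0,0,-0.08,0,0,0,-1],[0,0,-0.08,0,0,0,-1]]]' 40
python3 - <<'E'
from h import *
c,im=snap('wrist','w2'); c2,_=snap('side','s2'); im=cv2.imread('pics/s2.png')
cv2.imwrite('pics/s2c.png',cv2.resize(im[190:350,260:440],None,fx=3,fy=3)[:,:])
ct,it=snap('top','t2')
go([.5,-.28,.4],100)
# tray: bright/grey quad in top view
t=it[225:330,400:510]; g=cv2.cvtColor(t,cv2.COLOR_BGR2GRAY); m=(g>110).astype(np.uint8)
m=cv2.morphologyEx(m,cv2.MORPH_CLOSE,np.ones((5,5)))
k=max(cv2.findContours(m,0,1)[0],key=cv2.contourArea); b=cv2.boxPoints(cv2.minAreaRect(k))+[400,225]
P=ray(ct,b,.012); print(b,P,P.mean(0),np.linalg.norm(P-np.roll(P,1,0),axis=1),np.degrees(np.arctan2(*(P-np.roll(P,1,0))[:,1::-1].T)))
E
```

```text
time_s: 5.4
tcp_pos: [0.6217, -0.0032, 0.3339]
eef_rot: [-180.0, 0.0, -80.3]
contact_force: [-1.0, 0.5, -0.6]
gripper_width: 0.0136
gripper_force: 4.0
time_s: 5.9
tcp_pos: [0.6225, -0.0032, 0.4193]
eef_rot: [-179.5, -0.0, -80.3]
contact_force: [0.5, 0.4, -1.7]
gripper_width: 0.0134
gripper_force: 40.0
t 6.05 tcp [ 0.6212 -0.0032  0.4137] rot [-1.7996e+02  3.0000e-02 -8.0340e+01] w 0.0139 F [-0.6 -0.4 -2.5] 
 shift [0.2526 0.166  0.0134] turn [-0.04  0.03 -0.34]
[[409.53600121 248.44800186]
 [488.8239975  234.0320015 ]
 [502.00800323 306.54400635]
 [422.72000885 320.96000671]] [[ 0.58867129 -0.18816486  0.012     ]
 [ 0.59280732 -0.38560994  0.012     ]
 [ 0.41780621 -0.37612768  0.012     ]
 [ 0.41575794 -0.18483712  0.012     ]] [ 0.50376069 -0.2836849   0.012     ] [0.17294536 0.19748839 0.17525781 0.19130153] [ -1.10252866 -88.79995874 176.89851874  90.61347748]
```

View pics/s2c.png

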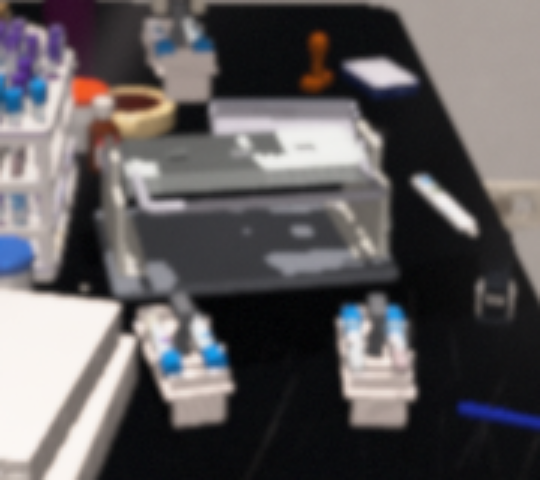

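The carrier is lifted off, with the grip recovered after one slackening. Next is carrying it to the tray.

```bash

python3 -m pendant '[[[0.025,0.016,0,0,0,0,-1],[0.06,0.038,0,0,0,0,-1],[0.095,0.06,0,0,0,0,-1],[0.13,0.082,0,0,0,0,-1]]]' >/dev/null
python3 -m pendant '[[[0.035,0.022,0,0,0,0,-1],[0.07,0.044,0,0,0,0,-1],[0.105,0.066,0,0,0,0,-1],[0.128,0.082,0,0,0,0,-1],[0.128,0.082,0,0,0,0,-1]]]' >/dev/null
python3 -m pendant '[[[0,0,0,0,0,7,-1],[0,0,0,0,0,14,-1],[0,0,0,0,0,21,-1],[0,0,0,0,0,28,-1],[0,0,0,0,0,35,-1]]]' >/dev/null
python3 -m pendant '[[[0,0,0,0,0,7,-1],[0,0,0,0,0,14,-1],[0,0,0,0,0,21,-1],[0,0,0,0,0,28,-1],[0,0,0,0,0,35,-1]]]' >/dev/null
python3 -m pendant '[[[0,0,0,0,0,7,-1],[0,0,0,0,0,14,-1],[0,0,0,0,0,21,-1],[0,0,0,0,0,28,-1],[0,0,0,0,0,30,-1]]]' >/dev/null
python3 -m pendant '[[[0,0,0,0,0,0,-1],[0,0,0,0,0,0,-1],[0,0,0,0,0,0,-1]]]'
python3 - <<'E'
from h import *
go([.504,-.284,.30],0)
snap('wrist','w3'); print(cam('wrist'))
E
```

```text
time_s: 8.75
tcp_pos: [0.5032, -0.2849, 0.4129]
eef_rot: [180.0, -0.0, 179.7]
contact_force: [1.2, -0.9, -2.8]
gripper_width: 0.0136
gripper_force: 40.0
t 8.75 tcp [ 0.5032 -0.2849  0.4129] rot [ 1.7999e+02 -3.0000e-02  1.7972e+02] w 0.0136 F [ 1.2 -0.9 -2.8] 
 shift [-0.0009  0.0009  0.1129] turn [ 0.01 -0.03 -0.28]
(array([[391.07731237,   0.        , 319.87890401],
       [  0.        , 391.07731237, 242.12126234],
       [  0.        ,   0.        ,   1.        ]]), array([-0.05334821,  0.        ,  0.        ,  0.        ,  0.        ]), array([[ 4.65257698e-03,  9.99988250e-01,  1.36113586e-03],
       [ 9.59742562e-01, -4.84759356e-03,  2.80839307e-01],
       [ 2.80842605e-01, -2.86481788e-07, -9.59753839e-01]]), array([ 0.28206214, -0.52168291,  0.25707239]))
```

View pics/w3.png

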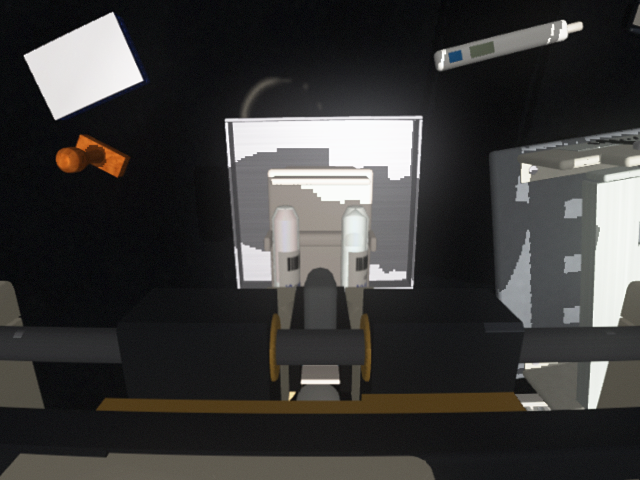

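The wrist view shows the carrier hanging over the tray, whose rim corners are at (227,119), (421,117), (413,289) and (237,289).

```bash
python3 - <<'E'
from h import *
c=cam('wrist'); print(ray(c,[(227,119),(421,117),(413,289),(237,289)],.024).round(4))
print(proj(c,[[.504,-.284,.147],[.504,-.284,.024]]))
E
```

```text
[[ 0.4184 -0.3682  0.024 ]
 [ 0.4174 -0.1924  0.024 ]
 [ 0.5855 -0.1896  0.024 ]
 [ 0.5846 -0.3695  0.024 ]]
[[320.80591041 249.2392411 ]
 [320.34007195 211.04427731]]
```

```bash

python3 -m pendant '[[[0.0015,0.005,0.03,0,0,0,-1],[0.0015,0.005,0.07,0,0,0,-1],[0.0015,0.005,0.11,0,0,0,-1],[0.0015,0.005,0.14,0,0,0,-1],[0.0015,0.005,0.155,0,0,0,-1]]]'
python3 -m pendant '[[[0,0,0.002,0,0,0,-1],[0,0,0.004,0,0,0,-1],[0,0,0.006,0,0,0,-1],[0,0,0.008,0,0,0,-1],[0,0,0.008,0,0,0,-1]]]'
```

```text
time_s: 9.3
tcp_pos: [0.5006, -0.2798, 0.2551]
eef_rot: [179.9, -0.2, 179.7]
contact_force: [0.1, 0.4, -1.1]
gripper_width: 0.0134
gripper_force: 40.0
time_s: 9.8
tcp_pos: [0.5018, -0.2801, 0.2507]
eef_rot: [-180.0, 0.1, 179.7]
contact_force: [-0.2, -0.4, -1.8]
gripper_width: 0.0133
gripper_force: 40.0
```

```bash

python3 -m pendant '[[[0,0,0.001,0,0,0,-1],[0,0,0.002,0,0,0,-1],[0,0,0.003,0,0,0,-1],[0,0,0.003,0,0,0,-1]]]'
python3 -m pendant '[[[0,0,0.001,0,0,0,-1],[0,0,0.002,0,0,0,-1],[0,0,0.003,0,0,0,-1],[0,0,0.003,0,0,0,-1]]]'
```

```text
time_s: 10.2
tcp_pos: [0.5016, -0.2801, 0.247]
eef_rot: [180.0, -0.0, 179.6]
contact_force: [0.4, 0.7, -2.0]
gripper_width: 0.0132
gripper_force: 40.0
time_s: 10.6
tcp_pos: [0.5017, -0.2802, 0.2445]
eef_rot: [-180.0, 0.0, 179.7]
contact_force: [-1.2, 1.6, 3.1]
gripper_width: 0.0136
gripper_force: 40.0
```

```bash

python3 -m pendant '[[[0,0,0,0,0,0,0],[0,0,0,0,0,0,0],[0,0,0,0,0,0,0],[0,0,-0.02,0,0,0,0]]]'
python3 -m pendant '[[[0,0,-0.045,0,0,0,0],[0,0,-0.09,0,0,0,0],[0,0,-0.135,0,0,0,0],[0,0,-0.18,0,0,0,0],[0,0,-0.2,0,0,0,0]]]' >/dev/null
python3 -m pendant '[[[-0.003,0.045,0,0,0,-4,0],[-0.006,0.09,0,0,0,0,0],[-0.01,0.14,0,0,0,0,0],[-0.012,0.19,0,0,0,0,0],[-0.015,0.24,0,0,0,0,0]]]' >/dev/null
python3 -m pendant '[[[-0.003,0.05,0,0,0,0,0],[-0.006,0.1,0,0,0,0,0],[-0.01,0.15,0,0,0,0,0],[-0.012,0.2,0,0,0,0,0],[-0.015,0.24,0,0,0,0,0]]]' >/dev/null
python3 -m pendant '[[[0,0,0,0,0,-8,0],[0,0,0,0,0,-16,0],[0,0,0,0,0,-24,0],[0,0,0,0,0,-32,0],[0,0,0,0,0,-40,0]]]' >/dev/null
python3 -m pendant '[[[0,0,0,0,0,-8,0],[0,0,0,0,0,-16,0],[0,0,0,0,0,-24,0],[0,0,0,0,0,-32,0],[0,0,0,0,0,-40,0]]]' >/dev/null
python3 -m pendant '[[[0,0,0,0,0,-8,0],[0,0,0,0,0,-16,0],[0,0,0,0,0,-20,0],[0,0,0,0,0,-20,0],[0,0,0,0,0,-20,0]]]'
python3 - <<'E'
from h import *
snap('wrist','w4'); _,t=snap('top','t4')
w=cv2.imread('pics/w4.png'); cv2.imwrite('pics/m4.png',np.vstack([w[:420], cv2.resize(t[160:340,180:520],(640,180*640//340))])[:,:][:,:] if 0 else np.hstack([cv2.resize(w,(480,360)),cv2.resize(t[225:330,400:510],(320,360))]))
go([.5,.2,.4],100)
E
```

```text
time_s: 11.0
tcp_pos: [0.5007, -0.2798, 0.2619]
eef_rot: [179.9, -0.3, 179.6]
contact_force: [0.6, -1.5, 0.8]
gripper_width: 0.0395
gripper_force: 0.0
time_s: 14.0
tcp_pos: [0.5345, 0.1994, 0.4641]
eef_rot: [180.0, 0.0, -80.5]
contact_force: [0.1, -0.5, -0.5]
gripper_width: 0.044
gripper_force: 0.0
t 14.1 tcp [0.5345 0.1994 0.4641] rot [179.99  -0.   -80.45] w 0.0438 F [ 0.8  0.6 -0.3] 
 shift [-0.0063  0.034   0.0641] turn [ 0.01 -0.   -0.45]
```

View pics/m4.png

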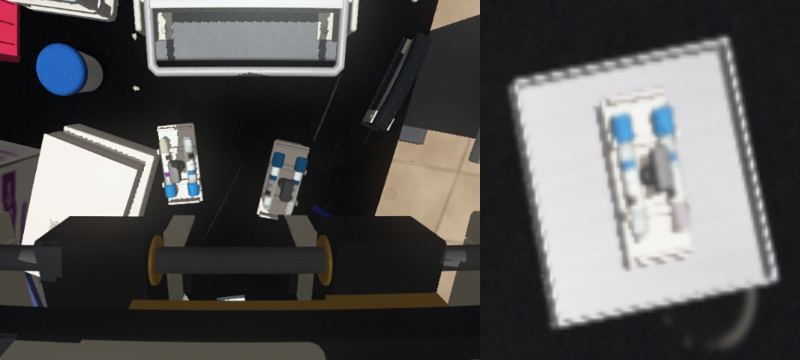

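The left view shows both waiting carriers, with knobs at about (237,220) and (383,253) in full-size pixels. The top crop shows the old carrier standing in the tray, well inside the walls.

```bash
cat > meas.py <<'E'
from h import *
def carrier(c,im,uv,zk=.0755,half=70,thr=105):
    u,v=map(int,uv); g=cv2.cvtColor(im,cv2.COLOR_BGR2GRAY)
    m=(g>thr).astype(np.uint8); k=np.zeros_like(m); k[max(0,v-half):v+half,max(0,u-half):u+half]=1; m&=k
    m=cv2.morphologyEx(m,cv2.MORPH_CLOSE,np.ones((9,9)))
    n,l,st,ce=cv2.connectedComponentsWithStats(m); i=1+np.argmax(st[1:,4]); 
    ct=max(cv2.findContours((l==i).astype(np.uint8),0,1)[0],key=cv2.contourArea)
    b=cv2.boxPoints(cv2.minAreaRect(ct)); P=ray(c,b,.028); e=np.roll(P,-1,0)-P; L=np.linalg.norm(e,axis=1)
    j=int(np.argmax(L[:2])); d=e[j]; a=np.degrees(np.arctan2(d[1],d[0]))%180
    hull=np.zeros_like(m); cv2.fillPoly(hull,[ct],1)
    hull=cv2.erode(hull,np.ones((5,5)))
    dk=((g<98)&(hull>0)).astype(np.uint8); dk=cv2.morphologyEx(dk,cv2.MORPH_OPEN,np.ones((5,5)))
    kc=max(cv2.findContours(dk,0,1)[0],key=cv2.contourArea); M=cv2.moments(kc); kp=np.array([M['m10'],M['m01']])/M['m00']
    print('box',b.round().tolist(),'L',L.round(4),'centre',P.mean(0).round(4),'long-axis deg',round(a,1))
    print('knob px',kp.round(1),cv2.minAreaRect(kc),'->',ray(c,[kp],zk-.003).round(4))
E
python3 - <<'E'
from meas import *
c=cam('wrist'); im=cv2.imread('pics/w4.png')
carrier(c,im,(240,218)); carrier(c,im,(378,240))
cv2.imwrite('pics/c4.png',cv2.resize(im[150:300,190:430],None,fx=3.3,fy=3.3,interpolation=cv2.INTER_CUBIC))
E
```

```text
box [[157.0, 174.0], [258.0, 162.0], [272.0, 277.0], [171.0, 289.0]] L [0.1087 0.1285 0.1183 0.1314] centre [0.6446 0.2483 0.028 ] long-axis deg 104.1
knob px [237.7 219.5] ((237.0, 220.5), (13.0, 18.0), 90.0) -> [[0.6121 0.2228 0.0725]]
box [[341.0, 287.0], [367.0, 185.0], [416.0, 198.0], [390.0, 300.0]] L [0.1196 0.0549 0.1213 0.0593] centre [0.4628 0.2367 0.028 ] long-axis deg 86.9
knob px [381.2 251.4] ((383.0, 252.5), (31.0, 26.0), 90.0) -> [[0.4672 0.2314 0.0725]]
```

View pics/c4.png

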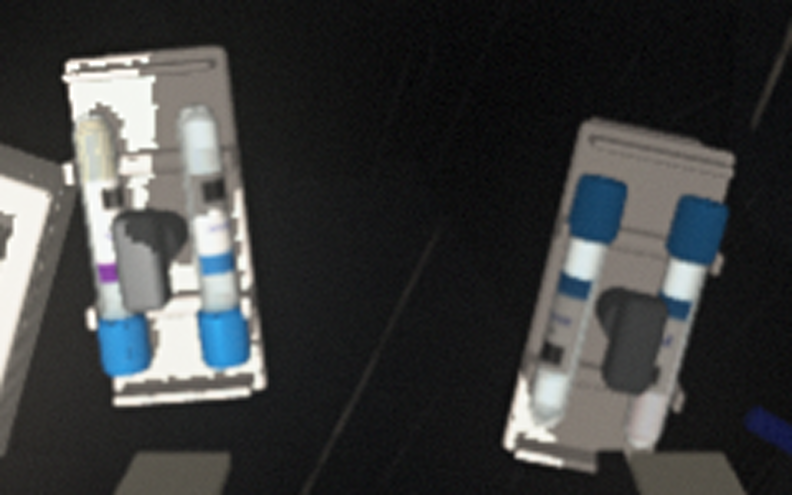

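```bash
python3 - <<'E'
from h import *
c=cam('wrist'); o=np.array([190,150])
f=lambda *p: np.array(p)/3.3+o
for n,kn,e in [('A',(143,262),f((222,48),(265,388))),('B',(636,341),f((580,125),(505,445)))]:
    P=ray(c,e,.028); d=P[1]-P[0]; a=np.degrees(np.arctan2(d[1],d[0])); K=ray(c,[f(kn)[:2]],.076)[0]
    print(n,K.round(4),'len',np.linalg.norm(d).round(4),'ang',a.round(1))
    go([*K[:2],.30],a)
E
```

```text
A [0.6146 0.2324 0.076 ] len 0.1154 ang 104.4
t 14.1 tcp [0.5345 0.1994 0.4641] rot [179.99  -0.   -80.45] w 0.0438 F [ 0.8  0.6 -0.3] 
 shift [-0.0193 -0.0844  0.1641] turn [ 0.01 -0.   -4.86]
B [0.466  0.2321 0.076 ] len 0.1135 ang 88.2
t 14.1 tcp [0.5345 0.1994 0.4641] rot [179.99  -0.   -80.45] w 0.0438 F [ 0.8  0.6 -0.3] 
 shift [-0.0437  0.0621  0.1641] turn [ 1.000e-02 -0.000e+00  1.136e+01]
```

```bash

python3 -m pendant '[[[-0.008,-0.034,0.03,0,0,-4.9,0],[-0.014,-0.06,0.07,0,0,-4.9,0],[-0.019,-0.084,0.11,0,0,-4.9,0],[-0.019,-0.084,0.154,0,0,-4.9,0],[-0.019,-0.084,0.154,0,0,-4.9,0]]]' >/dev/null
python3 -m pendant '[[[0,0,0,0,0,0,0],[0,0,0,0,0,0,0]]]'
python3 - <<'E'
from h import *
c,im=snap('wrist','w5'); u,v=proj(c,[[.6146,.2324,.076]])[0].astype(int); print(u,v)
cv2.imwrite('pics/c5.png',im)
E
```

```text
time_s: 14.8
tcp_pos: [0.6148, 0.2326, 0.3133]
eef_rot: [-179.8, 0.0, -75.4]
contact_force: [-0.0, 0.1, 0.3]
gripper_width: 0.0436
gripper_force: 0.0
321 261
```

View pics/c5.png

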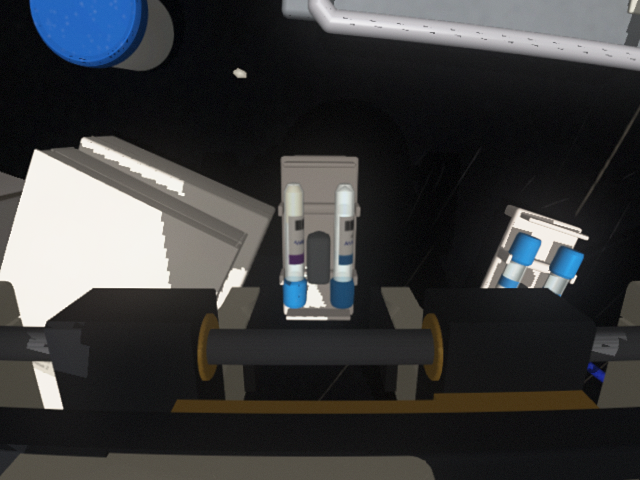

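The close view shows carrier A aligned with the gripper, knob at columns 307–330 and rows 232–284.

```bash
python3 - <<'E'
from h import *
c=cam('wrist'); im=cv2.imread('pics/w5.png'); g=cv2.cvtColor(im,cv2.COLOR_BGR2GRAY)
print(g[224:292,319].tolist()); print(g[270,300:338].tolist())
for b in ((318.5,232),(318.5,284),(318.5,258.5)): print(b,ray(c,[b],.076).round(4))
print(proj(c,[[.6146,.2324,.076],]))
E
```

```text
[130, 130, 130, 131, 129, 130, 111, 64, 52, 52, 53, 54, 55, 58, 62, 67, 67, 65, 66, 68, 71, 66, 68, 67, 66, 68, 68, 66, 66, 69, 67, 67, 69, 67, 66, 64, 67, 67, 67, 67, 68, 65, 68, 66, 65, 67, 67, 66, 68, 69, 66, 66, 67, 66, 65, 66, 63, 66, 63, 65, 97, 127, 126, 124, 127, 137, 150, 150]
[201, 180, 148, 111, 99, 96, 79, 61, 60, 64, 65, 66, 70, 67, 68, 65, 65, 66, 63, 67, 67, 66, 64, 67, 66, 67, 62, 63, 58, 61, 82, 93, 95, 114, 139, 164, 189, 203]
(318.5, 232) [[0.621  0.2159 0.076 ]]
(318.5, 284) [[0.6129 0.2471 0.076 ]]
(318.5, 258.5) [[0.6169 0.2315 0.076 ]]
[[321.94145764 260.84991178]]
```

```bash

python3 -m pendant '[[[0,-0.002,0.03,0,0,0,0],[0,-0.002,0.055,0,0,0,0],[0,-0.002,0.065,0,0,0,0],[0,-0.002,0.071,0,0,0,0],[0,-0.002,0.071,0,0,0,0]]]'
python3 -m pendant '[[[0,0,0,0,0,0,-1],[0,0,0,0,0,0,-1],[0,0,0,0,0,0,-1],[0,0,0,0,0,0,-1],[0,0,0,0,0,0,-1]]]' 40
python3 -m pendant '[[[0,0,-0.015,0,0,0,-1],[0,0,-0.05,0,0,0,-1],[0,0,-0.09,0,0,0,-1],[0,0,-0.13,0,0,0,-1],[0,0,-0.165,0,0,0,-1]]]' >/dev/null
python3 -m pendant '[[[0.03,0.007,0,0,0,0,-1],[0.07,0.017,0,0,0,0,-1],[0.11,0.027,0,0,0,0,-1],[0.15,0.036,0,0,0,0,-1],[0.19,0.046,0,0,0,0,-1]]]' >/dev/null
python3 -m pendant '[[[0.025,0.006,0,0,0,2,-1],[0.039,0.009,0,0,0,5.6,-1],[0.039,0.009,0,0,0,5.6,-1],[0.039,0.009,0,0,0,5.6,-1]]]'
python3 - <<'E'
from h import *
snap('wrist','w6'); c,im=snap('side','s6'); cv2.imwrite('pics/m6.png',np.hstack([cv2.resize(cv2.imread('pics/w6.png'),(480,360)),cv2.resize(im[180:360,250:410],(320,360))]))
go([.622,-.003,.34],99.2)
E
```

```text
time_s: 15.35
tcp_pos: [0.6163, 0.2329, 0.2402]
eef_rot: [-179.9, 0.0, -75.4]
contact_force: [-0.2, 0.3, 0.7]
gripper_width: 0.0435
gripper_force: 0.0
time_s: 15.85
tcp_pos: [0.6163, 0.2328, 0.2395]
eef_rot: [-180.0, 0.0, -75.4]
contact_force: [-0.1, -0.4, 0.5]
gripper_width: 0.0137
gripper_force: 40.0
time_s: 17.25
tcp_pos: [0.6202, -0.003, 0.4047]
eef_rot: [-180.0, 0.0, -81.0]
contact_force: [0.2, 0.3, -1.8]
gripper_width: 0.0134
gripper_force: 40.0
t 17.35 tcp [ 0.6203 -0.0021  0.4045] rot [-1.7999e+02  1.0000e-02 -8.0960e+01] w 0.0136 F [-0.2 -0.  -1.1] 
 shift [ 0.0011 -0.0015  0.0645] turn [-0.01  0.01 -0.16]
```

View pics/m6.png

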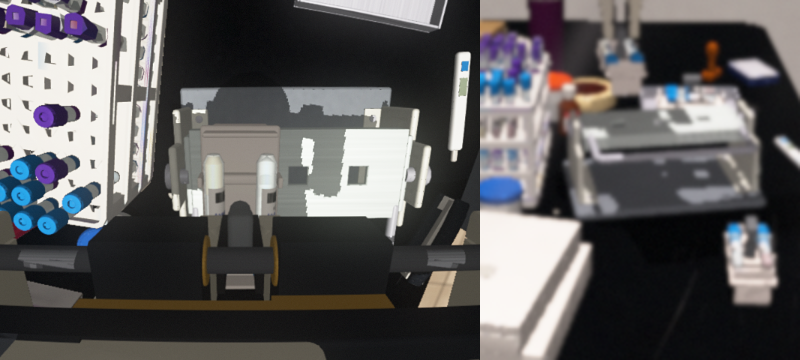

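The carrier hangs over station 2. The free holes are at about (397,233) and (476,234), so I'll re-measure the stand from them.

```bash
python3 - <<'E'
from h import *
c=cam('wrist'); im=cv2.imread('pics/w6.png'); g=cv2.cvtColor(im,cv2.COLOR_BGR2GRAY)
print(g[233,380:412:2],g[234,458:494:2])
h1=blob(im,(380,216,414,250),115);h0=blob(im,(460,216,494,250),125); print(h1,h0)
S1,S0=ray(c,[h1[0],h0[0]],.104); d=S1-S0
print(S1,S0,np.linalg.norm(d),np.degrees(np.arctan2(d[1],d[0])),2*S1-S0)
E
```

```text
[131 135 107  87  87  88  89  90  86  89  89  88  91  90  89 146] [247 247 249 135 100  99 103 101 102 102 139 144 143 143 123 136 208 246]
(array([396.32499281, 233.81909692]), ((16.5, 17.5), (25.0, 25.0), 90.0), 579.5) (array([471.10459987, 232.98235665]), ((11.099557876586914, 17.006637573242188), (13.237281799316406, 22.882537841796875), 3.814074993133545), 264.5)
[ 0.56424571 -0.01100626  0.104     ] [ 0.50887477 -0.02055744  0.104     ] 0.05618866340837624 9.786891538949044 [ 0.61961664 -0.00145509  0.104     ]
```

```bash

python3 -m pendant '[[[0,-0.002,0.02,0,0,-0.4,-1],[0,-0.002,0.04,0,0,-0.4,-1],[0,-0.002,0.052,0,0,-0.4,-1],[0,-0.002,0.055,0,0,-0.4,-1],[0,-0.002,0.058,0,0,-0.4,-1]]]'
python3 -m pendant '[[[0,0,0.003,0,0,0,-1],[0,0,0.006,0,0,0,-1],[0,0,0.009,0,0,0,-1],[0,0,0.012,0,0,0,-1],[0,0,0.012,0,0,0,-1]]]'
python3 -m pendant '[[[0,0,0.003,0,0,0,-1],[0,0,0.006,0,0,0,-1],[0,0,0.009,0,0,0,-1],[0,0,0.011,0,0,0,-1],[0,0,0.011,0,0,0,-1]]]'
```

```text
time_s: 17.85
tcp_pos: [0.6227, -0.002, 0.3465]
eef_rot: [-180.0, -0.0, -80.6]
contact_force: [-0.3, 0.3, -0.9]
gripper_width: 0.0135
gripper_force: 40.0
time_s: 18.35
tcp_pos: [0.6222, -0.0025, 0.3338]
eef_rot: [180.0, 0.0, -80.7]
contact_force: [0.3, 1.2, -1.8]
gripper_width: 0.0136
gripper_force: 40.0
time_s: 18.85
tcp_pos: [0.6223, -0.0025, 0.3227]
eef_rot: [180.0, -0.0, -80.7]
contact_force: [-0.2, 0.0, -2.0]
gripper_width: 0.0137
gripper_force: 40.0
```

```bash

python3 -m pendant '[[[0,0,0.001,0,0,0,-1],[0,0,0.002,0,0,0,-1],[0,0,0.003,0,0,0,-1],[0,0,0.003,0,0,0,-1]]]'
python3 -m pendant '[[[0,0,0.002,0,0,0,-1],[0,0,0.004,0,0,0,-1],[0,0,0.005,0,0,0,-1],[0,0,0.006,0,0,0,-1],[0,0,0.007,0,0,0,-1]]]'
python3 -m pendant '[[[0,0,0.001,0,0,0,-1],[0,0,0.002,0,0,0,-1],[0,0,0.003,0,0,0,-1],[0,0,0.003,0,0,0,-1]]]'
```

```text
time_s: 19.25
tcp_pos: [0.6223, -0.0025, 0.32]
eef_rot: [180.0, 0.0, -80.6]
contact_force: [-0.5, -0.6, -2.0]
gripper_width: 0.0135
gripper_force: 40.0
time_s: 19.75
tcp_pos: [0.6225, -0.0024, 0.3145]
eef_rot: [-179.9, -0.0, -80.6]
contact_force: [-3.6, 0.6, 7.2]
gripper_width: 0.0139
gripper_force: 40.0
time_s: 20.15
tcp_pos: [0.6225, -0.0024, 0.3113]
eef_rot: [-179.9, -0.0, -80.6]
contact_force: [-2.6, 0.3, 5.5]
gripper_width: 0.0136
gripper_force: 40.0
```

```bash

python3 -m pendant '[[[0,0,0.001,0,0,0,-1],[0,0,0.002,0,0,0,-1],[0,0,0.002,0,0,0,-1]]]'
python3 -m pendant '[[[0,0,0.001,0,0,0,-1],[0,0,0.002,0,0,0,-1],[0,0,0.002,0,0,0,-1]]]'
```

```text
time_s: 20.45
tcp_pos: [0.6225, -0.0024, 0.3103]
eef_rot: [-179.9, -0.0, -80.6]
contact_force: [-5.0, 1.7, 11.7]
gripper_width: 0.0138
gripper_force: 40.0
time_s: 20.75
tcp_pos: [0.6224, -0.0024, 0.3102]
eef_rot: [-179.8, -0.0, -80.6]
contact_force: [-10.9, 1.9, 24.7]
gripper_width: 0.0137
gripper_force: 40.0
```

```bash

python3 -m pendant '[[[0,0,-0.002,0,0,0,-1],[0,0,-0.003,0,0,0,0],[0,0,-0.003,0,0,0,0],[0,0,-0.003,0,0,0,0],[0,0,-0.003,0,0,0,0]]]'
python3 -m pendant '[[[0,0,-0.03,0,0,0,0],[0,0,-0.07,0,0,0,0],[0,0,-0.107,0,0,0,0],[0,0,-0.107,0,0,0,0]]]'
python3 -m pendant '[[[-0.04,0.018,0,0,0,0,0],[-0.08,0.036,0,0,0,0,0],[-0.12,0.054,0,0,0,0,0],[-0.16,0.072,0,0,0,0,0],[-0.2,0.09,0,0,0,0,0]]]' >/dev/null
python3 -m pendant '[[[-0.04,0.018,0,0,0,8,0],[-0.057,0.026,0.03,0,0,11.2,0],[-0.057,0.026,0.07,0,0,11.2,0],[-0.057,0.026,0.105,0,0,11.2,0],[-0.057,0.026,0.105,0,0,11.2,0]]]'
python3 -m pendant '[[[0,0,0,0,0,0,0],[0,0,0,0,0,0,0]]]' >/dev/null
python3 - <<'E'
from h import *
c,im=snap('wrist','w7'); ct,it=snap('top','t7'); go([.466,.2321,.31],88.2)
cv2.imwrite('pics/m7.png',np.hstack([im,np.vstack([cv2.resize(it[190:340,200:400],(160,120)),np.zeros((360,160,3),np.uint8)])]))
print(proj(c,[[.466,.2321,.076]]))
E
```

```text
time_s: 21.25
tcp_pos: [0.6224, -0.0025, 0.3087]
eef_rot: [180.0, -0.0, -80.7]
contact_force: [0.4, -0.0, -0.9]
gripper_width: 0.04
gripper_force: 0.0
time_s: 21.65
tcp_pos: [0.6237, -0.0025, 0.4221]
eef_rot: [-179.5, -0.0, -80.6]
contact_force: [0.7, -0.5, -0.8]
gripper_width: 0.0436
gripper_force: 0.0
time_s: 22.65
tcp_pos: [0.4646, 0.2313, 0.3068]
eef_rot: [179.6, -0.3, -91.9]
contact_force: [-0.6, 0.1, -0.4]
gripper_width: 0.0438
gripper_force: 0.0
t 22.95 tcp [0.4668 0.2326 0.313 ] rot [-1.7987e+02  1.3000e-01 -9.1860e+01] w 0.0436 F [-0.6  0.2  0.1] 
 shift [0.0005 0.0008 0.003 ] turn [-0.13  0.13 -0.06]
[[322.20189067 260.24299297]]
```

View pics/m7.png

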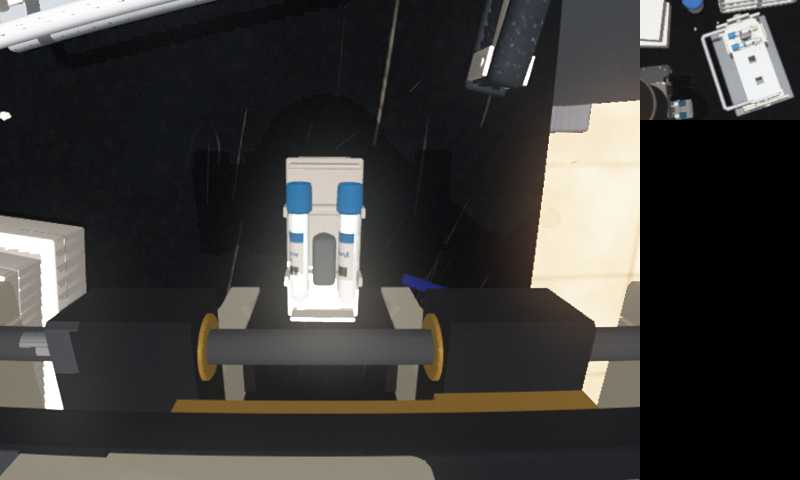

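Carrier B is aligned as well, with its knob at columns 312–336 and rows 234–285. Grasping it and carrying it to station 0.

```bash

python3 -m pendant '[[[0,0.002,0.03,0,0,0,0],[0,0.002,0.055,0,0,0,0],[0,0.002,0.065,0,0,0,0],[0,0.002,0.072,0,0,0,0],[0,0.002,0.072,0,0,0,0]]]'
python3 -m pendant '[[[0,0,0,0,0,0,-1],[0,0,0,0,0,0,-1],[0,0,0,0,0,0,-1],[0,0,0,0,0,0,-1],[0,0,0,0,0,0,-1]]]' 40
python3 -m pendant '[[[0,0,-0.015,0,0,0,-1],[0,0,-0.05,0,0,0,-1],[0,0,-0.09,0,0,0,-1],[0,0,-0.13,0,0,0,-1],[0,0,-0.165,0,0,0,-1]]]' >/dev/null
python3 -m pendant '[[[0.03,-0.006,0,0,0,0,-1],[0.075,-0.014,0,0,0,0,-1],[0.12,-0.023,0,0,0,0,-1],[0.165,-0.031,0,0,0,0,-1],[0.21,-0.04,0,0,0,0,-1]]]' >/dev/null
python3 -m pendant '[[[0.025,-0.004,0,0,0,-5,-1],[0.043,-0.008,0,0,0,-11.4,-1],[0.043,-0.008,0,0,0,-11.4,-1],[0.043,-0.008,0,0,0,-11.4,-1],[0.043,-0.008,0,0,0,-11.4,-1]]]'
python3 - <<'E'
from h import *
go([.5044,-.0219,.34],99.5)
c,im=snap('wrist','w8'); g=cv2.cvtColor(im,cv2.COLOR_BGR2GRAY)
u,v=proj(c,[[.5639,-.0116,.104]])[0].astype(int); print(u,v,g[v,u-22:u+23:2],g[v-22:v+23:2,u])
E
```

```text
time_s: 23.45
tcp_pos: [0.4644, 0.2324, 0.2393]
eef_rot: [-180.0, -0.0, -91.8]
contact_force: [-0.2, 0.1, 0.3]
gripper_width: 0.044
gripper_force: 0.0
time_s: 23.95
tcp_pos: [0.4643, 0.2325, 0.2395]
eef_rot: [-180.0, 0.0, -91.8]
contact_force: [0.3, -0.7, 1.4]
gripper_width: 0.0134
gripper_force: 40.0
time_s: 25.45
tcp_pos: [0.5038, -0.0216, 0.404]
eef_rot: [180.0, 0.0, -80.5]
contact_force: [0.7, 1.0, -1.8]
gripper_width: 0.0134
gripper_force: 40.0
t 25.45 tcp [ 0.5038 -0.0216  0.404 ] rot [ 1.7998e+02  1.0000e-02 -8.0520e+01] w 0.0134 F [ 0.7  1.  -1.8] 
 shift [ 0.0004 -0.0005  0.064 ] turn [ 0.02  0.01 -0.02]
237 233 [137 137 138 135 137 129  94  88  88  87  88  88  87  88  88  88  90  87
  99 133 139 137 138] [133 134 132 132 134 111  90  86  91  89  89  88  87  88  87  91  92 110
 135 139 140 228 251]
```

```bash

python3 -m pendant '[[[0,0,0.02,0,0,0,-1],[0,0,0.04,0,0,0,-1],[0,0,0.052,0,0,0,-1],[0,0,0.055,0,0,0,-1],[0,0,0.058,0,0,0,-1]]]'
python3 -m pendant '[[[0,0,0.003,0,0,0,-1],[0,0,0.006,0,0,0,-1],[0,0,0.009,0,0,0,-1],[0,0,0.012,0,0,0,-1],[0,0,0.012,0,0,0,-1]]]'
python3 -m pendant '[[[0,0,0.003,0,0,0,-1],[0,0,0.006,0,0,0,-1],[0,0,0.009,0,0,0,-1],[0,0,0.011,0,0,0,-1],[0,0,0.011,0,0,0,-1]]]'
```

```text
time_s: 26.0
tcp_pos: [0.5043, -0.0217, 0.3464]
eef_rot: [-180.0, -0.0, -80.4]
contact_force: [0.9, -0.3, -1.3]
gripper_width: 0.014
gripper_force: 40.0
time_s: 26.5
tcp_pos: [0.5038, -0.0222, 0.3338]
eef_rot: [180.0, 0.0, -80.5]
contact_force: [-0.4, 0.2, -0.9]
gripper_width: 0.0135
gripper_force: 40.0
time_s: 27.0
tcp_pos: [0.5039, -0.0221, 0.3228]
eef_rot: [180.0, -0.0, -80.5]
contact_force: [-0.1, -0.1, -1.0]
gripper_width: 0.0136
gripper_force: 40.0
```

```bash

python3 -m pendant '[[[0,0,0.002,0,0,0,-1],[0,0,0.004,0,0,0,-1],[0,0,0.006,0,0,0,-1],[0,0,0.008,0,0,0,-1],[0,0,0.01,0,0,0,-1]]]'
python3 -m pendant '[[[0,0,0.001,0,0,0,-1],[0,0,0.002,0,0,0,-1],[0,0,0.003,0,0,0,-1],[0,0,0.003,0,0,0,-1]]]'
python3 -m pendant '[[[0,0,0.001,0,0,0,-1],[0,0,0.002,0,0,0,-1],[0,0,0.002,0,0,0,-1]]]'
```

```text
time_s: 27.5
tcp_pos: [0.5043, -0.022, 0.3141]
eef_rot: [-179.9, -0.0, -80.4]
contact_force: [-2.3, 0.2, 7.5]
gripper_width: 0.0136
gripper_force: 40.0
time_s: 27.9
tcp_pos: [0.5042, -0.022, 0.311]
eef_rot: [-179.9, -0.0, -80.4]
contact_force: [-0.6, 1.0, 4.6]
gripper_width: 0.0138
gripper_force: 40.0
time_s: 28.2
tcp_pos: [0.5042, -0.022, 0.3102]
eef_rot: [-179.9, -0.0, -80.4]
contact_force: [-6.4, 1.8, 17.6]
gripper_width: 0.0136
gripper_force: 40.0
```

```bash

python3 -m pendant '[[[0,0,0.001,0,0,0,-1],[0,0,0.001,0,0,0,-1],[0,0,-0.002,0,0,0,-1],[0,0,-0.004,0,0,0,0],[0,0,-0.004,0,0,0,0]]]'
python3 -m pendant '[[[0,0,0,0,0,0,0],[0,0,0,0,0,0,0],[0,0,-0.03,0,0,0,0],[0,0,-0.07,0,0,0,0],[0,0,-0.115,0,0,0,0]]]'
python3 -m pendant '[[[-0.03,-0.017,0,0,0,8,0],[-0.06,-0.033,0,0,0,16,0],[-0.09,-0.05,0,0,0,24,0],[-0.11,-0.06,0,0,0,32,0],[-0.11,-0.06,0,0,0,40,0]]]' >/dev/null
python3 -m pendant '[[[0,0,0,0,0,8,0],[0,0,0,0,0,16,0],[0,0,0,0,0,24,0],[0,0,0,0,0,32,0],[0,0,0,0,0,40,0]]]' >/dev/null
python3 -m pendant '[[[0,0,0,0,0,8,0],[0,0,0,0,0,10,0],[0,0,0,0,0,10,0],[0,0,0,0,0,10,0]]]'
python3 - <<'E'
from h import *
go([.545,.097,.4],9.5)
c,im=snap('wrist'); ct,it=snap('top')
cv2.imwrite('pics/w9.png',im); cv2.imwrite('pics/t9.png',it)
cv2.imwrite('pics/m9.png',np.hstack([cv2.resize(im,(480,360)),cv2.resize(it[180:340,240:382],(320,360))]))
E
```

```text
time_s: 28.7
tcp_pos: [0.5042, -0.022, 0.3124]
eef_rot: [-180.0, -0.0, -80.4]
contact_force: [-0.0, -0.0, 0.1]
gripper_width: 0.0247
gripper_force: 0.0
time_s: 29.2
tcp_pos: [0.5037, -0.0222, 0.4274]
eef_rot: [179.8, -0.0, -80.5]
contact_force: [1.9, 0.6, 0.2]
gripper_width: 0.0433
gripper_force: 0.0
time_s: 30.6
tcp_pos: [0.5449, 0.0964, 0.4269]
eef_rot: [-180.0, -0.0, -170.4]
contact_force: [-0.1, -0.0, -0.3]
gripper_width: 0.0435
gripper_force: 0.0
t 30.6 tcp [0.5449 0.0964 0.4269] rot [-1.7999e+02 -3.0000e-02 -1.7036e+02] w 0.0435 F [-0.1 -0.  -0.3] 
 shift [-0.0002  0.0006  0.0269] turn [-0.01 -0.03  0.14]
```

View pics/m9.png

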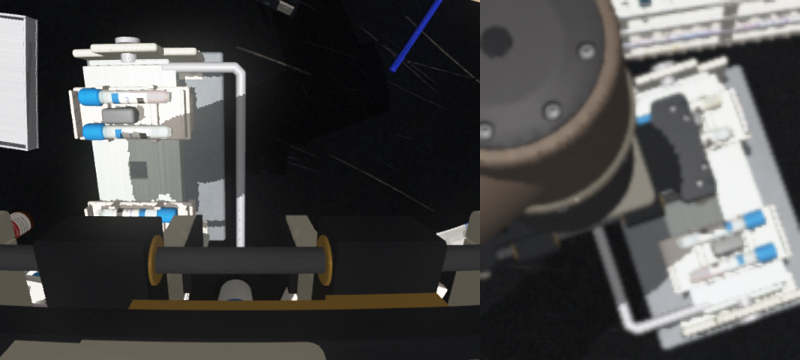

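```bash

python3 -m pendant '[[[0,0.0005,0.04,0,0,0,0],[0,0.0005,0.08,0,0,0,0],[0,0.0005,0.12,0,0,0,0],[0,0.0005,0.15,0,0,0,0],[0,0.0005,0.163,0,0,0,0]]]'
python3 -m pendant '[[[0,0,0,0,0,0,-1],[0,0,0,0,0,0,-1],[0,0,0,0,0,0,-1],[0,0,0,0,0,0,-1],[0,0,0,0,0,0,-1]]]' 25
```

```text
time_s: 31.2
tcp_pos: [0.5439, 0.0964, 0.2613]
eef_rot: [-179.9, -0.2, -170.4]
contact_force: [-0.5, 0.4, -0.1]
gripper_width: 0.0436
gripper_force: 0.0
time_s: 31.7
tcp_pos: [0.5451, 0.0968, 0.2653]
eef_rot: [180.0, 0.1, -170.4]
contact_force: [5.4, -12.2, 4.4]
gripper_width: 0.0092
gripper_force: 13.2
```

```bash

python3 -m pendant '[[[0,-0.001,0,0,0,0,-1],[0,-0.001,0,0,0,0,-1],[0,-0.001,0,0,0,0,-1]]]'
python3 -m pendant '[[[0,-0.0005,0,0,0,0,-1],[0,-0.0005,0,0,0,0,-1],[0,-0.0005,0,0,0,0,-1]]]'
```

```text
time_s: 32.0
tcp_pos: [0.5452, 0.0965, 0.2652]
eef_rot: [179.9, 0.1, -170.4]
contact_force: [-3.5, 4.3, 6.8]
gripper_width: 0.0091
gripper_force: 25.0
time_s: 32.3
tcp_pos: [0.5452, 0.0963, 0.2652]
eef_rot: [179.9, 0.1, -170.4]
contact_force: [-4.1, 6.4, 6.6]
gripper_width: 0.0089
gripper_force: 25.0
```

```bash

python3 -m pendant '[[[0,-0.0001,-0.004,0,0,0,-1],[0,-0.0003,-0.008,0,0,0,-1],[0,-0.0007,-0.012,0,0,0,-1],[0,-0.0012,-0.016,0,0,0,-1],[0,-0.0018,-0.02,0,0,0,-1]]]'
python3 -m pendant '[[[0,-0.0008,-0.004,0,0,0,-1],[0,-0.0017,-0.008,0,0,0,-1],[0,-0.0027,-0.012,0,0,0,-1],[0,-0.0038,-0.016,0,0,0,-1],[0,-0.005,-0.02,0,0,0,-1]]]'
python3 -m pendant '[[[0,-0.0016,-0.004,0,0,0,-1],[0,-0.0033,-0.008,0,0,0,-1],[0,-0.005,-0.0115,0,0,0,-1],[0,-0.0065,-0.014,0,0,0,-1],[0,-0.0065,-0.014,0,0,0,-1]]]'
```

```text
time_s: 32.8
tcp_pos: [0.5454, 0.0948, 0.2837]
eef_rot: [179.9, 0.1, -170.5]
contact_force: [1.7, 9.0, -7.5]
gripper_width: 0.0091
gripper_force: 25.0
time_s: 33.3
tcp_pos: [0.5462, 0.0899, 0.3037]
eef_rot: [179.8, 0.1, -170.5]
contact_force: [1.9, 7.5, -7.5]
gripper_width: 0.0091
gripper_force: 25.0
time_s: 33.8
tcp_pos: [0.5473, 0.0837, 0.3183]
eef_rot: [179.8, 0.1, -170.5]
contact_force: [-0.8, 9.5, -1.1]
gripper_width: 0.0088
gripper_force: 25.0
```

```bash

python3 -m pendant '[[[0,-0.0006,-0.001,0,0,0,-1],[0,-0.0012,-0.002,0,0,0,-1],[0,-0.0012,-0.002,0,0,0,-1],[0,-0.0012,-0.002,0,0,0,-1]]]'
python3 -m pendant '[[[0,0,0,0,0,0,-0.6],[0,0,0,0,0,0,-0.2],[0,0,0,0,0,0,0],[0,0,0,0,0,0,0],[0,0,0,0,0,0,0]]]'
python3 -m pendant '[[[0,0,-0.03,0,0,0,0],[0,0,-0.07,0,0,0,0],[0,0,-0.11,0,0,0,0],[0,0,-0.11,0,0,0,0]]]'
python3 - <<'E'
from h import *
print(np.round(r.get_state()['joints'],1)); c=cam('wrist'); print('cam',(-c[2].T@c[3]).round(3))
E
```

```text
time_s: 34.2
tcp_pos: [0.5474, 0.0828, 0.3201]
eef_rot: [179.8, 0.1, -170.5]
contact_force: [-1.8, 11.1, -3.0]
gripper_width: 0.0091
gripper_force: 25.0
time_s: 34.7
tcp_pos: [0.5475, 0.0808, 0.3202]
eef_rot: [-180.0, -0.0, -170.5]
contact_force: [-0.4, 0.3, -0.6]
gripper_width: 0.0415
gripper_force: 0.0
time_s: 35.1
tcp_pos: [0.5487, 0.0811, 0.4363]
eef_rot: [179.9, 0.5, -170.4]
contact_force: [-0.1, -0.0, -0.0]
gripper_width: 0.0438
gripper_force: 0.0
[ 2.870e+01  7.900e+00 -1.210e+01  1.000e-01 -6.940e+01 -1.091e+02]
cam [0.474 0.069 0.415]
```

```bash

python3 -m pendant '[[[0.045,-0.017,0,0,0,0,0],[0.09,-0.035,0,0,0,0,0],[0.135,-0.052,0,0,0,0,0],[0.18,-0.07,0,0,0,0,0],[0.2,-0.078,0,0,0,0,0]]]' >/dev/null
python3 -m pendant '[[[0,0,0,0,-6,0,0],[0,0,0,0,-12,0,0],[0,0,0,0,-18,0,0],[0,0,0,0,-24,0,0],[0,0,0,0,-30,0,0]]]'
python3 -m pendant '[[[0,0,0,0,0,0,0],[0,0,0,0,0,0,0]]]'
python3 - <<'E'
from h import *
c,im=snap('wrist','w10'); print('cam',(-c[2].T@c[3]).round(3)); print(proj(c,[[.444,-.032,.08],[.444,-.032,.1]]).round())
print(np.round(r.get_state()['joints'],1))
E
```

```text
time_s: 36.1
tcp_pos: [0.3629, -0.0289, 0.4306]
eef_rot: [179.9, 30.3, -170.4]
contact_force: [0.9, -0.6, 0.0]
gripper_width: 0.0442
gripper_force: 0.0
time_s: 36.3
tcp_pos: [0.3628, -0.0294, 0.4302]
eef_rot: [-180.0, 29.9, -170.4]
contact_force: [-0.2, -0.1, 0.5]
gripper_width: 0.0439
gripper_force: 0.0
cam [ 0.308 -0.039  0.375]
[[299.  89.]
 [298. 101.]]
[  32.8  -24.2  -49.6   18.5  -38.3 -125.2]
```

View pics/w10.png

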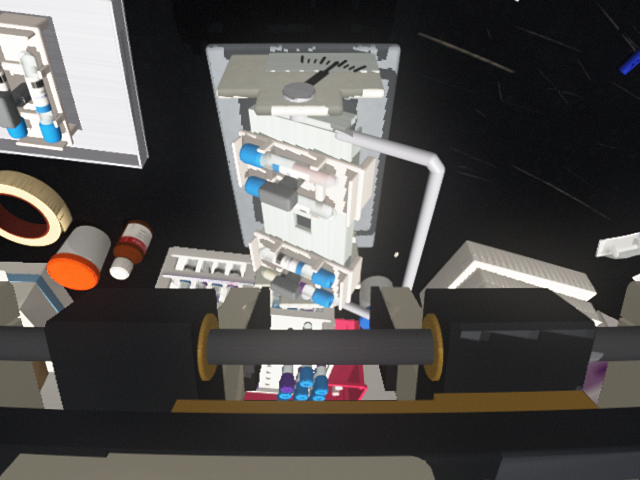

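The view shows the pointer running from its hub at (300,91) to a tip near (337,63), among marks from (302,57) to (365,69), and both new carriers riding on the raised table. I'll compare pointer and mark angles numerically in the dial plane.

```bash
cat > dial.py <<'E'
from h import *
def dial(im,c,box,thr,psi=9.5,S1=(.5632,-.0115),xp=-.127):
    ex=np.array([np.cos(np.radians(psi)),np.sin(np.radians(psi)),0]); ey=np.array([-ex[1],ex[0],0])
    O=np.array([*S1,.1]); K,d,R,t=c; o=-R.T@t
    def pl(uv):
        q=cv2.undistortPoints(np.array(uv,float).reshape(-1,1,2),K,d).reshape(-1,2); D=np.c_[q,np.ones(len(q))]@R
        P=o+D*((xp-(o-O)@ex)/(D@ex))[:,None]-O; return np.c_[P@ey,P[:,2]]*1e3
    u0,v0,u1,v1=box; s=4
    g=cv2.resize(cv2.cvtColor(im[v0:v1,u0:u1],cv2.COLOR_BGR2GRAY),None,fx=s,fy=s,interpolation=cv2.INTER_CUBIC)
    n,l,st,ce=cv2.connectedComponentsWithStats((g<thr).astype(np.uint8))
    print('hub px',proj(c,[O+xp*ex]).round(1))
    for i in range(1,n):
        if st[i,4]<12: continue
        vv,uu=np.nonzero(l==i); p=pl(np.c_[(uu+.5)/s-.5+u0,(vv+.5)/s-.5+v0]); m=p.mean(0)
        rr=np.hypot(*p.T); e=np.linalg.svd(p-m,full_matrices=False)[2][0]; e*=-np.sign(e[1])
        print(st[i,4],'px',(ce[i]/s+[u0,v0]).round(1),'yz',m.round(1),'ang',np.degrees(np.arctan2(m[0],-m[1])).round(1),'dir',np.degrees(np.arctan2(e[0],-e[1])).round(1),'r',rr.min().round(1),rr.max().round(1))
E
python3 - <<'E'
from dial import *
c=cam('wrist'); im=cv2.imread('pics/w10.png'); g=cv2.cvtColor(im,cv2.COLOR_BGR2GRAY)
for v in range(52,76,2): print(v,g[v,296:372:2].tolist())
dial(im,c,(290,50,375,95),90)
E
```

```text
52 [94, 97, 92, 92, 95, 94, 92, 93, 96, 93, 93, 92, 96, 94, 96, 92, 96, 96, 94, 96, 92, 94, 93, 93, 96, 95, 95, 94, 96, 96, 95, 94, 96, 95, 106, 125, 109, 122]
54 [143, 147, 147, 146, 146, 149, 145, 147, 146, 146, 146, 144, 145, 144, 147, 146, 146, 146, 147, 146, 145, 144, 145, 145, 146, 143, 142, 145, 146, 142, 143, 143, 143, 142, 142, 143, 142, 143]
56 [145, 145, 131, 44, 131, 147, 145, 144, 143, 145, 146, 147, 144, 144, 109, 140, 145, 146, 143, 144, 146, 144, 144, 146, 146, 143, 144, 145, 145, 143, 146, 142, 144, 143, 144, 145, 141, 143]
58 [144, 144, 121, 38, 134, 144, 128, 140, 143, 142, 136, 143, 141, 81, 39, 131, 145, 144, 144, 145, 143, 143, 143, 143, 145, 142, 144, 143, 142, 143, 143, 142, 141, 140, 141, 142, 142, 141]
60 [144, 145, 117, 43, 145, 147, 61, 130, 144, 99, 91, 145, 113, 38, 103, 145, 110, 135, 143, 144, 136, 137, 147, 139, 75, 71, 141, 142, 142, 144, 143, 143, 144, 143, 142, 142, 143, 143]
62 [145, 147, 127, 82, 146, 145, 74, 146, 147, 73, 132, 147, 53, 71, 145, 112, 53, 139, 143, 78, 40, 59, 127, 49, 46, 117, 150, 145, 149, 148, 145, 147, 146, 148, 145, 144, 14
[... 1263 characters left out ...]
.4 dir -72.7 r 79.1 84.6
1609 px [334.5  51.1] yz [ 28.7 -81.9] ang 19.3 dir 89.9 r 79.7 96.3
263 px [302.1  59. ] yz [  0.8 -63.7] ang 0.7 dir -0.3 r 56.1 71.6
340 px [322.7  60.1] yz [ 18.2 -61.2] ang 16.5 dir 14.3 r 55.9 71.6
89 px [308.6  60.8] yz [  6.3 -59.8] ang 6.0 dir 4.1 r 56.4 63.5
96 px [315.2  61.1] yz [ 11.8 -59.1] ang 11.3 dir 7.2 r 56.6 63.8
3691 px [323.3  73.5] yz [ 18.7 -34.1] ang 28.7 dir 31.7 r 16.1 72.3
122 px [327.9  62.5] yz [ 22.5 -56.1] ang 21.9 dir 16.7 r 56.5 64.4
157 px [346.   66.2] yz [ 37.2 -48.4] ang 37.6 dir 30.1 r 57.1 65.2
470 px [359.7  68.7] yz [ 48.1 -43.6] ang 47.8 dir 43.0 r 57.3 72.7
170 px [351.8  67.8] yz [ 41.8 -45.2] ang 42.7 dir 34.6 r 57.5 65.7
```

```bash
python3 - <<'E'
from h import *
import itertools
c=cam('wrist'); im=cv2.imread('pics/w10.png'); K,d,R,t=c; o=-R.T@t
def plf(xp,psi):
    ex=np.array([np.cos(np.radians(psi)),np.sin(np.radians(psi)),0]); ey=np.array([-ex[1],ex[0],0]); O=np.array([.5632,-.0115,.1])
    def pl(uv):
        q=cv2.undistortPoints(np.array(uv,float).reshape(-1,1,2),K,d).reshape(-1,2); D=np.c_[q,np.ones(len(q))]@R
        P=o+D*((xp-(o-O)@ex)/(D@ex))[:,None]-O; return np.c_[P@ey,P[:,2]]*1e3
    return pl
s=4;u0,v0=290,53
g=cv2.resize(cv2.cvtColor(im[v0:95,u0:375],cv2.COLOR_BGR2GRAY),None,fx=s,fy=s,interpolation=cv2.INTER_CUBIC)
mk={0:(302.1,59),15:(322.7,60.1),45:(359.7,68.7)}; sh={5:(308.6,60.8),10:(315.2,61.1),20:(327.9,62.5),35:(346,66.2),40:(351.8,67.8)}
for xp,psi in [(-.127,9.5),(-.127,10.5),(-.127,8.5),(-.130,9.5)]:
    pl=plf(xp,psi)
    # fit centre, radii (64 long, 60 short nominal, free scale), phase
    th=np.radians([*mk,*sh]); P=pl([*mk.values(),*sh.values()]); L=np.array([1]*3+[0]*5)
    from scipy.optimize import least_squares
    f=lambda q:(np.c_[q[0]+(q[2]+q[3]*L)*np.sin(th+q[4]),q[1]-(q[2]+q[3]*L)*np.cos(th+q[4])]-P).ravel()
    q=least_squares(f,[0,0,60,4,0]).x; print('fit',q[:4].round(2),'phase',np.degrees(q[4]).round(2),'rms',np.sqrt(np.mean(f(q)**2)).round(2))
    vv,uu=np.nonzero(g<95); uv=np.c_[(uu+.5)/s-.5+u0,(vv+.5)/s-.5+v0]; p=pl(uv)
    D=p-q[:2]; r=np.hypot(*D.T); a=np.degrees(np.arctan2(D[:,0],-D[:,1])-q[4])
    for lo,hi in [(25,50),(30,52)]:
        m=(r>lo)&(r<hi)&(a>15)&(a<40)&(uv[:,1]<88); x=p[m]; e=np.linalg.svd(x-x.mean(0),full_matrices=False)[2][0]; e*=-np.sign(e[1])
        print('   pointer dir',(np.degrees(np.arctan2(e[0],-e[1])-q[4])).round(2),'mean ang',a[m].mean().round(2),m.sum())
    if xp==-.127 and psi==9.5:
        for lo in range(16,76,4):
            m=(r>lo)&(r<lo+4)&(a>15)&(a<60); print('   r',lo,np.unique(a[m].round(),return_counts=True)[0])
E
```

```text
fit [ 0.81  4.31 63.63  3.43] phase 0.26 rms 0.1
   pointer dir 26.81 mean ang 23.32 2086
   pointer dir 28.49 mean ang 23.5 1727
   r 16 [23. 25. 26. 27. 28. 29. 30. 31.]
   r 20 [15. 16. 17. 18. 19. 20. 21. 22. 23. 24. 25. 26. 27. 28. 29. 30. 31.]
   r 24 [15. 16. 17. 18. 19. 20. 21. 22. 23. 24. 25. 26. 27. 28. 29. 30. 31.]
   r 28 [15. 16. 17. 18. 19. 20. 21. 22. 23. 24. 25. 26. 27. 28. 29. 30.]
   r 32 [15. 16. 17. 18. 19. 20. 21. 22. 23. 24. 25. 26. 27. 28. 29. 30.]
   r 36 [16. 17. 18. 19. 20. 21. 22. 23. 24. 25. 26. 27. 28. 29. 30.]
   r 40 [18. 19. 20. 21. 22. 23. 24. 25. 26. 27. 28. 29. 30.]
   r 44 [19. 20. 21. 22. 23. 24. 25. 26. 27. 28. 29.]
   r 48 [22. 23. 24. 25. 26. 27.]
   r 52 [23. 24. 25. 26. 27.]
   r 56 [15. 23. 24. 25. 26. 27. 30. 35. 40. 44. 45. 46.]
   r 60 [15. 16. 19. 20. 24. 25. 26. 27. 28. 29. 30. 31. 33. 34. 35. 36. 38. 39.
 40. 41. 43. 44. 45. 46.]
   r 64 [15. 16. 19. 20. 24. 25. 26. 27. 28. 29. 30. 31. 33. 34. 35. 38. 39. 40.
 43. 44. 45. 46.]
   r 68 [15. 16. 19. 20. 24. 25. 26. 28. 29. 30. 31. 34. 38. 39. 43. 44. 45. 46.]
   r 72 [15. 16. 28. 29. 30. 31. 43. 44. 45. 46.]
fit [ 0.53  5.22 64.42  3.43] phase 2.37 rms 0.11
   pointer dir 26.37 mean ang 24.33 2266
   pointer dir 27.03 mean ang 24.47 1843
fit [ 1.12  3.5  62.91  3.44] phase -1.93 rms 0.1
   pointer dir 26.89 mean ang 22.41 1891
   pointer dir 29.0 mean ang 22.66 1601
fit [ 1.15 10.62 62.15  3.35] phase 0.26 rms 0.09
   pointer dir 27.06 mean ang 23.36 2081
   pointer dir 28.73 mean ang 23.57 1709
```

```bash

python3 -m pendant '[[[0.02,0,0.02,0,-3,0,0],[0.04,0,0.04,0,-6,0,0],[0.057,0,0.059,0,-10,0,0],[0.057,0,0.059,0,-10,0,0],[0.057,0,0.059,0,-10,0,0]]]'
python3 -m pendant '[[[0,0,0,0,0,0,0],[0,0,0,0,0,0,0]]]'
python3 - <<'E'
from h import *
c,im=snap('wrist','w11'); print('cam',(-c[2].T@c[3]).round(3)); u,v=proj(c,[[.438,-.033,.1]])[0].astype(int);print(u,v)
print(np.round(r.get_state()['joints'],1))
g=cv2.cvtColor(im,cv2.COLOR_BGR2GRAY)
for y in range(max(0,v-60),v+12,2): print(y,''.join('#+-. '[min(4,int(k)//32)] for k in g[y,u-30:u+90]))
E
```

```text
time_s: 36.85
tcp_pos: [0.3663, -0.0623, 0.3781]
eef_rot: [177.6, 37.8, -170.6]
contact_force: [0.7, 0.5, -0.1]
gripper_width: 0.0437
gripper_force: 0.0
time_s: 37.05
tcp_pos: [0.3659, -0.0613, 0.3785]
eef_rot: [177.5, 38.0, -170.3]
contact_force: [-0.8, 0.1, 0.2]
gripper_width: 0.0436
gripper_force: 0.0
cam [ 0.319 -0.068  0.316]
326 65
[  23.1  -21.6  -58.2   20.5  -16.8 -120.3]
5 .......................      .......................-------------------------------------------------.     -            
7                                                                                                         .....           
9                           ...                                                                                           
11                          .+++                        ..                                                                 
13                          .+++                       .+++-                                                               
15                           -++.     -+      .+-      +++-                                        
[... 3044 characters left out ...]
          ..                                                                    
67             ..                                 .....                                                         .          
69               .                              ......                                                       ..............
71                ...     .......... .................                                 ..                                 .
73                  ................................                                                                     .-
75                       .......................                                                                          .
```

```bash
cat > ptr.py <<'E'
from h import *
def plf(c,xp=-.127,psi=9.4):
    K,d,R,t=c; o=-R.T@t
    ex=np.array([np.cos(np.radians(psi)),np.sin(np.radians(psi)),0]); ey=np.array([-ex[1],ex[0],0]); O=np.array([.5632,-.0115,.1])
    def pl(uv):
        q=cv2.undistortPoints(np.array(uv,float).reshape(-1,1,2),K,d).reshape(-1,2); D=np.c_[q,np.ones(len(q))]@R
        P=o+D*((xp-(o-O)@ex)/(D@ex))[:,None]-O; return np.c_[P@ey,P[:,2]]*1e3
    return pl
def runs(g,v,u0,u1,thr=110):
    out=[];a=None
    for u in range(u0,u1):
        lo,hi=float(g[v,u]),float(g[v,u+1])
        if lo>=thr>hi: a=u+(lo-thr)/(lo-hi)
        if lo<thr<=hi and a is not None: out.append((a,u+(thr-lo)/(hi-lo)));a=None
    return out
def ang(pl,p):
    x=pl(p); e=np.linalg.svd(x-x.mean(0),full_matrices=False)[2][0]; e*=-np.sign(e[1])
    return np.degrees(np.arctan2(e[0],-e[1])).round(2)
E
python3 - <<'E'
from ptr import *
c=cam('wrist'); im=cv2.imread('pics/w11.png'); g=cv2.cvtColor(im,cv2.COLOR_BGR2GRAY)
R={v:runs(g,v,316,415) for v in range(10,50)}
for v in range(10,50): print(v,[(round(a,1),round(b,1)) for a,b in R[v]])
E
```

```text
10 [(321.1, 324.6)]
11 [(321.1, 324.7)]
12 [(321.1, 324.7), (348.4, 352.1)]
13 [(321.0, 324.8), (348.0, 352.3)]
14 [(321.1, 324.7), (330.9, 332.3), (347.4, 351.8)]
15 [(321.4, 324.8), (330.5, 332.7), (339.1, 341.3), (347.3, 351.3)]
16 [(321.4, 325.1), (330.5, 332.7), (338.5, 341.4), (347.0, 350.7)]
17 [(321.4, 325.3), (330.3, 332.6), (338.5, 340.9), (346.4, 350.4), (355.8, 357.5), (374.9, 378.5)]
18 [(321.7, 325.5), (330.2, 332.6), (338.4, 340.8), (345.9, 350.3), (355.3, 358.1), (373.9, 378.6)]
19 [(321.9, 325.4), (330.3, 332.6), (338.1, 340.6), (345.4, 349.6), (354.7, 357.8), (363.6, 368.8), (373.1, 378.5)]
20 [(331.0, 332.1), (337.9, 340.3), (345.1, 349.2), (354.2, 357.0), (363.1, 370.6), (372.1, 377.4)]
21 [(345.4, 348.5), (353.5, 356.5), (362.2, 376.4)]
22 [(353.4, 356.0), (361.3, 375.3)]
23 [(360.7, 374.3), (379.8, 381.1)]
24 [(360.7, 373.3), (378.5, 381.9)]
25 [(360.5, 372.2), (377.0, 381.4), (400.1, 401.4)]
26 [(359.8, 366.2), (368.6, 371.0), (375.8, 380.2), (386.6, 389.5), (398.4, 403.5)]
27 [(358.7, 365.2), (375.3, 379.0), (385.4, 389.5), (396.4, 403.3)]
28 [(357.7, 364.2), (375.9, 378.0), (383.5, 388.5), (394.4, 402.3)]
29 [(356.8, 363.0), (382.5, 386.8), (392.5, 400.5)]
30 [(355.8, 362.1), (382.3, 385.1), (391.3, 398.2)]
31 [(354.7, 361.1), (389.2, 396.5)]
32 [(349.2, 351.6), (353.7, 360.2), (388.3, 394.7)]
33 [(347.9, 359.5), (388.2, 393.2)]
34 [(347.1, 358.9), (389.9, 391.6)]
35 [(346.5, 360.6)]
36 [(345.5, 360.6)]
37 [(344.4, 359.8)]
38 [(343.4, 359.0)]
39 [(342.4, 358.0)]
40 [(341.4, 357.2)]
41 [(340.5, 356.4)]
42 [(339.5, 355.4)]
43 [(338.5, 354.5)]
44 [(337.4, 353.6)]
45 [(336.4, 352.6)]
46 [(335.4, 351.6)]
47 [(334.3, 350.6)]
48 [(333.3, 349.6)]
49 [(332.3, 348.6)]
```

```bash
python3 - <<'E'
from ptr import *
c=cam('wrist'); im=cv2.imread('pics/w11.png'); g=cv2.cvtColor(im,cv2.COLOR_BGR2GRAY)
R={v:runs(g,v,316,415) for v in range(10,50)}
mid=lambda v,i:(sum(R[v][i])/2,v)
for psi in (8.9,9.4,9.9):
  for xp in (-.127,):
    pl=plf(c,xp,psi)
    needle=[mid(v,0) for v in range(26,32)]; sha=[mid(v,0) for v in range(37,50)]
    print(psi,'needle',ang(pl,needle),'shaftL',ang(pl,[(R[v][0][0],v) for v in range(36,50)]),'shaftR',ang(pl,[(R[v][0][1],v) for v in range(36,50)]),'all',ang(pl,needle+sha),
     '| m0',ang(pl,[mid(v,0) for v in range(11,19)]),'m15',ang(pl,[mid(17,3),mid(16,3),mid(15,3),mid(18,3),mid(19,3),mid(20,3)]),
     'm30R',ang(pl,[(R[v][-1][1],v) for v in (18,19,20,21,22)]+[(R[23][0][1],23),(R[24][0][1],24),(R[25][0][1],25)]),'m45',ang(pl,[mid(v,-1) for v in (27,28,29,30,31,32)]))
E
```

```text
8.9 needle 29.43 shaftL 28.99 shaftR 28.35 all 28.69 | m0 -0.29 m15 -22.18 m30R 29.08 m45 42.94
9.4 needle 29.62 shaftL 29.18 shaftR 28.52 all 28.86 | m0 -0.29 m15 -22.35 m30R 29.26 m45 43.31
9.9 needle 29.82 shaftL 29.37 shaftR 28.68 all 29.04 | m0 -0.29 m15 -22.5 m30R 29.43 m45 43.68
```

```bash
python3 - <<'E'
from plant import r
s=r.get_state(); print(s['time_s'],s['contact_force'],s['gripper_width']); print(r.close_job())
E
```

```text
37.1 [ 0.66645762 -0.33275654  0.30575867] 0.04409786815381001
the job is handed in; nothing more can be done
None
```

I handed the job in at 37 s: the one old carrier is in the tray, the two new carriers are riveted home on stations 0 and 2, and the table measures about 30° (by handle travel and pointer angle); cups and bottle were not touched.

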